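# Sort copper backing bars by the drag of their hidden faces

## Robot

A 6-joint arm with a two-finger parallel gripper is mounted at the origin on the work surface. World frame = base frame: x ahead of the robot, y to its left, z up, the work surface at z = 0. Lengths are in m, angles in rad, forces in N, time in s.
With the tool pointing down it reaches from about 0.35 to 0.975 m from the base axis. Payload 4.9 kg.
Tool frame: the origin (TCP) lies between the finger pads; the fingertips stand 19 mm ahead of it and the grasp point (between the pads) is the TCP; z points along the fingers, y is the direction in which the jaws open and shut (so a half turn about z gives the same grasp; the last joint's range is limited). The gripper opens to 85 mm and grips with 20 to 120 N. Pads are 22 mm wide; open, the fingers measure 114 mm over their backs; the gripper's body (76 mm by 85 mm) begins 54 mm behind the grasp point. The pads swing forward as they close: fully open they stand 13 mm farther back than shut.
Start: joints at [-1.408, 0.053, 1.613, -0, 1.476, -0.119], TCP at [0.174, -0.6, 0.25] pointing down, gripper open.
Joint ranges: [-3.01, 3.01], [-1.01, 2.22], [0.06, 2.58], [-1.02, 4.17], [0.09, 2.62], [-3.14, 3.14]. Speed limits (rad/s): [2.57, 2.57, 3.14, 3.14, 3.14, 3.14].

## Interface

Orientations are given as a unit quaternion [w, x, y, z].
In Python, from plant import state, grab_frame, calibration, job_done gives the robot as it stands. The module is installed in compiled form; this text tells all that it offers.
- The arm moves only by the tool servo_tool, never from a script. Its argument "deltas" is a list that holds one entry, the list of rows, each a list of 5 numbers: the finger opening in mm, from 0 to 85.4, then the shift along the world's x, y, z in mm, then the turn about the world's z in units of 6 degrees (1.0 is 6 degrees). A call has 1 to 5 rows; each row is the pose to reach, as a shift and turn from the pose commanded when the call began; what a row does not reach only later rows make up. A row lasts 1/8 s, in which the tool goes at most 62.5 mm and 10.7 degrees, less where a joint would pass 70% of its speed; a pose out of reach is approached as far as the arm can. A call with a gripper value outside its range is refused whole. The fingers move at their own pace and stop on an object; the grip force is fixed at half the most. Time passes only in rows, so rows that repeat a pose let the fingers close. It gives the time, the measured TCP pose, the force and the opening at its end, in the units of the state.
- state(): the state, without advancing time (a new reading comes with each control period).
- grab_frame(name): name is "scene" or "side" or "wrist"; returns the picture (480x640x3 uint8, red, green, blue); there is no depth.
- calibration(name): a dict with "intrinsics" (3x3 intrinsics, pixels), "k1" (the pictures are not rectified: a ray, as slopes to the right and down, at radius r is drawn at 1 + k1 r^2 times it, then the intrinsics apply), "world_from_camera" (4x4, takes a point from camera to world coordinates). Camera axes: x right, y down, z forward; pixel columns grow to the right and rows downward; lengths in m; the calibration is good to about 2 mm. A picture is of the moment at which its call begins: read the wrist's pose just before it. calibration takes no time and is no camera call; for the wrist camera it gives the pose at the moment of the call.
- job_done(): hands the job in, once; it reports no verdict.
The state is a dict: "time": time; "joint_pos": joint angles; "joint_vel": joint speeds; "joint_efforts": joint torques, N m; "tool_pos": TCP position; "tool_rot": TCP orientation; "contact_force": force on the tool from outside, world axes, zero at the start; "ft_torque": the same for the moment, N m; "gripper_width": opening from 0.0 (shut) to 1.0 (fully open).
Only numpy, scipy, OpenCV 4.12 (cv2) and the standard library are available. Lean on these libraries where they do the work, as an engineer would, in place of code of your own. Each camera call takes 0.05 s, during which the arm holds its last target.

## Task

The three copper backing bars on the surface plate lie face down: some have a polished face and are ready for welding, the others have gone rough and need dressing. Slide them a few centimetres over the plate with the fingers and feel the drag, then lay every polished bar flat on the sloping rubber bed of the green carrier, under its handle and beside one another, and every rough bar flat in the red tray. Copper is soft: lay the bars down gently, do not drop or knock them, and leave the magnet, brush and clamp where they are.

Things in the scene. Friction and masses are not known exactly. Their poses are not given: they have to be found in the camera images.
- spot_near (a point): the nearest spot on the plate where a copper backing bar starts, with its length along the plate's y (within 3 degrees); point: centre of that bar, half-way up, within 6 mm in x and 12 mm in y. The point stays with the plate. Bar: 150 long x 38 wide x 13 mm thick, 0.56 to 0.76 kg, back up, working face down, two small dark screw holes in its back. Bars look all alike; their order is drawn anew each time
- spot_mid (a point): the middle spot on the plate where a copper backing bar starts, with its length along the plate's y (within 3 degrees); point: centre of that bar, half-way up, within 6 mm in x and 12 mm in y. The point stays with the plate. Bar: 150 long x 38 wide x 13 mm thick, 0.56 to 0.76 kg, back up, working face down, two small dark screw holes in its back. Bars look all alike; their order is drawn anew each time
- spot_far (a point): the farthest spot on the plate where a copper backing bar starts, with its length along the plate's y (within 3 degrees); point: centre of that bar, half-way up, within 6 mm in x and 12 mm in y. The point stays with the plate. Bar: 150 long x 38 wide x 13 mm thick, 0.56 to 0.76 kg, back up, working face down, two small dark screw holes in its back. Bars look all alike; their order is drawn anew each time
- plate_top (a point): dark grey lapped granite surface plate, 340 (x) x 300 (y) x 50 mm high, fixed; point: centre of its top face. On it a polished bar glides (friction coefficient about 0.1), a rough bar drags (about 0.7); both vary by up to 15 %. On any other surface both kinds drag alike
- bed (a point): sloping grey rubber bed, 186 long x 250 mm wide, of the fixed green carrier (260 mm wide); point: centre of its top, 75 mm above the table. It slopes at 30 degrees and faces the robot: x up the slope (away from the robot), y across, z square to the bed, leaning to the robot. Lips: lower edge 18, sides 16 mm high, none at the top. The rubber grips: a bar laid flat, its length up the slope, stays where laid
- handle (a point): carrying handle of the carrier, a level tube across the bed (along the bed's y), 16 mm thick with a 24 mm grip in its middle, 195 mm above the bed's centre and 25 mm behind it: a gripper held upright over the bed's middle strikes it. Point: its middle. Its thin side legs, 135 mm to either side, lean from it back and down to the carrier's rear corners, 70 mm behind the bed's centre and 25 mm above it
- tray_in (a point): red plastic tray, fixed, 240 (x) x 220 (y) x 50 mm high outside, walls 4 mm, open above; point: centre of its inner floor
- magnet: bystander: red flat welding magnet, about 170 x 71 x 22 mm, on the table; origin centre of its underside
- brush: bystander: wire brush with wooden back, 240 x 30 x 26 mm, on the table; origin centre of its underside
- clamp: bystander: F-clamp lying on its side, about 290 x 110 x 33 mm, black with yellow handle end; origin at the middle of its bar, underside

How it is judged:
By the outcome, as a careful person would: the job done as asked, in the order asked, and still so for the second after the job is handed in, with the robot touching nothing.
It also fails if it takes over 72 s, if anything falls off the work surface, if the arm or the gripper's body presses on something with over 40 N, if the wrist force passes 120 N, or if a joint passes its speed limit or range.

## Working session

There is one attempt and no reset: what is moved stays moved. The work goes in short steps, Python scripts to look and compute and a tool call to move; the robot and the scene stay as the last step left them, time stands still between calls to the robot, and variables do not carry over. Pictures are saved under pics/ and viewed, and the job is handed in when it is done.

Besides the shell and the picture viewer there is one more tool, called after "Emit:" as name([rows], argument=value, ...), one row to a line, values as JSON. servo_tool: Moves the arm, as the interface text tells. Its arguments: {"type":"object","properties":{"deltas":{"type":"array","items":{"type":"array","items":{"type":"array","items":{"type":"number"}}}}},"required":["deltas"]}

```bash
ls; mkdir -p pics
cat > h.py <<'E'
import numpy as np, cv2
from plant import state, grab_frame, calibration, job_done
def snap(n,f):
    im=grab_frame(n); cv2.imwrite('pics/'+f,im[:,:,::-1]); return im
def ray(n,uv,c=None):
    c=c or calibration(n); K=np.array(c['intrinsics']); T=np.array(c['world_from_camera'])
    d=np.linalg.inv(K)@np.array([uv[0],uv[1],1.]); d=d[:2]; rd=np.linalg.norm(d); r=rd
    for _ in range(50): r=rd/(1+c['k1']*r*r)
    s=d*(r/rd if rd>0 else 1)
    v=T[:3,:3]@np.array([s[0],s[1],1]); return T[:3,3],v
def atz(n,uv,z,c=None):
    o,v=ray(n,uv,c); return o+v*(z-o[2])/v[2]
def proj(n,p,c=None):
    c=c or calibration(n); K=np.array(c['intrinsics']); T=np.linalg.inv(np.array(c['world_from_camera']))
    q=T[:3,:3]@np.array(p)+T[:3,3]; s=q[:2]/q[2]; s=s*(1+c['k1']*(s@s)); return (K@np.array([s[0],s[1],1]))[:2]
def tri(obs):
    A=np.zeros((3,3));b=np.zeros(3)
    for n,uv in obs:
        o,v=ray(n,uv); v=v/np.linalg.norm(v); P=np.eye(3)-np.outer(v,v); A+=P;b+=P@o
    x=np.linalg.solve(A,b); return x,[np.linalg.norm(proj(n,x)-np.array(uv)) for n,uv in obs]
E
python3 - <<'E'
from h import *
for n in ('scene','side','wrist'):
    snap(n,n+'0.png'); c=calibration(n); print(n,np.round(c['world_from_camera'],3).tolist(),c['k1'])
print(state())
E
```

```text
pics
scene [[-0.252, 0.615, -0.747, 1.506], [0.968, 0.161, -0.194, 0.227], [0.001, -0.772, -0.635, 0.912], [0.0, 0.0, 0.0, 1.0]] -0.13447008776138883
side [[0.997, -0.055, 0.047, 0.589], [-0.069, -0.525, 0.848, -1.162], [-0.023, -0.849, -0.527, 0.9], [0.0, 0.0, 0.0, 1.0]] -0.1603385488000564
wrist [[0.277, -0.911, -0.306, 0.252], [-0.961, -0.264, -0.086, -0.579], [-0.002, 0.318, -0.948, 0.373], [0.0, 0.0, 0.0, 1.0]] -0.038108707047657134
{'time': 0.15, 'joint_pos': array([-1.40796871e+00,  5.32300218e-02,  1.61398332e+00,  1.96748123e-05,
        1.47599881e+00, -1.19025468e-01]), 'joint_vel': array([-0.00051282, -0.00370559, -0.00355192, -0.0010826 , -0.00141166,
        0.00029448]), 'joint_efforts': array([-1.65070956e-04, -3.94241452e+01, -3.70722663e+01, -1.07079666e-04,
        4.67281847e-03,  1.79802328e-05]), 'tool_pos': array([ 0.17375052, -0.59988744,  0.24932721]), 'tool_rot': array([-8.09771173e-04,  9.90086086e-01,  1.40459556e-01, -7.94286633e-06]), 'contact_force': array([-0.41689091, -0.57021258, -0.36045653]), 'ft_torque': array([-0.00926488, -0.00515515,  0.00380866]), 'gripper_width': 0.99724448071376}
```

View pics/scene0.png

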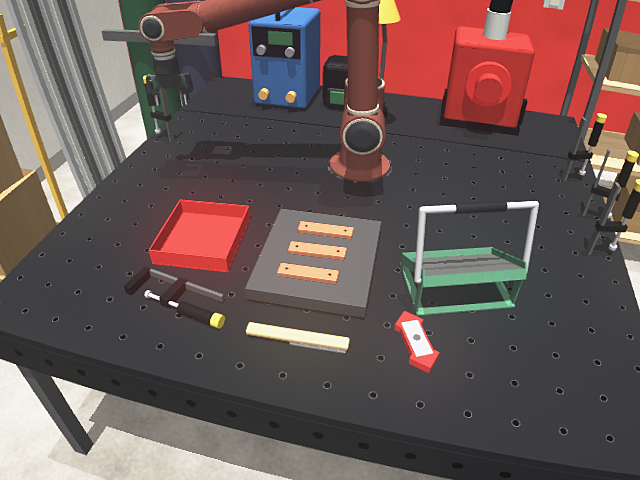

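View pics/side0.png

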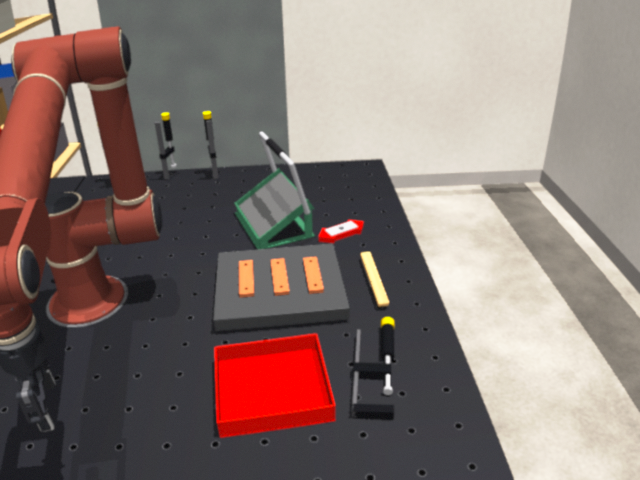

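View pics/wrist0.png

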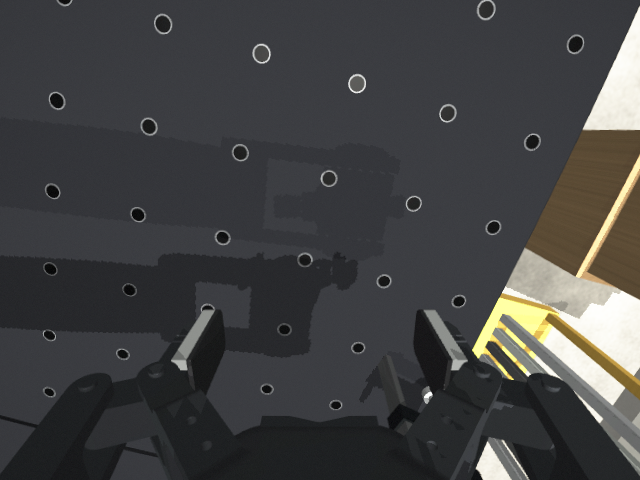

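The scene view shows the plate with three bars around (320,250), the tray at (200,235) and the carrier at (470,265). The side view shows the same layout. I'll enlarge crops next.

Run:
```python
import cv2
a=cv2.imread('pics/scene0.png');b=cv2.imread('pics/side0.png')
def crop(im,x0,y0,w,h,f,n): cv2.imwrite('pics/'+n,cv2.resize(im[y0:y0+h,x0:x0+w],None,fx=f,fy=f,interpolation=cv2.INTER_CUBIC))
crop(a,240,195,150,120,5,'c1.png')
crop(a,395,190,160,125,5,'c2.png')
crop(b,205,235,160,100,5,'c3.png')
crop(b,225,120,100,130,5,'c4.png')
crop(b,205,325,140,115,5,'c5.png')
```

```text
(no output)
```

View pics/c1.png

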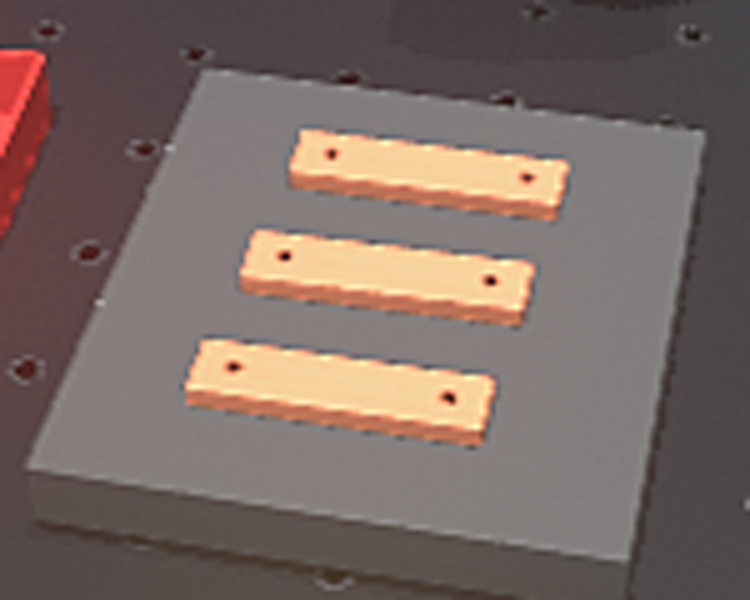

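View pics/c2.png

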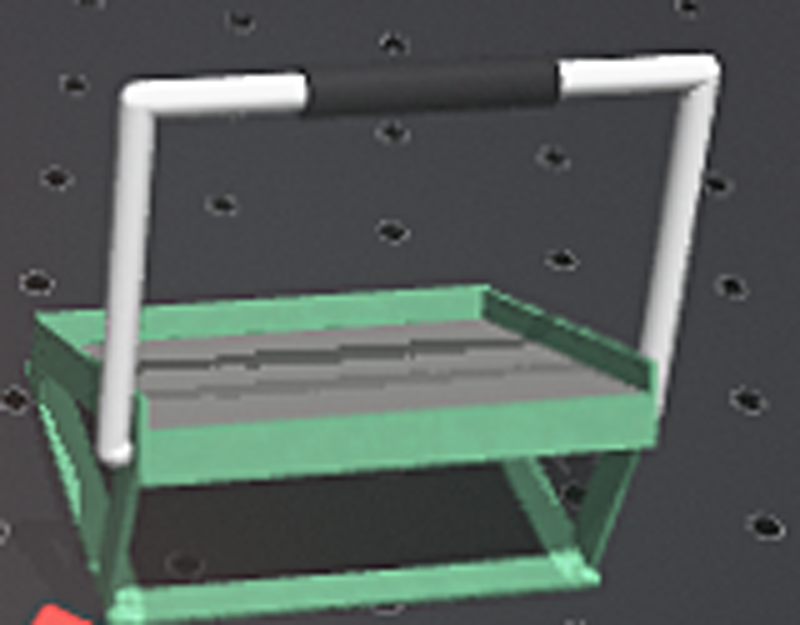

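View pics/c3.png

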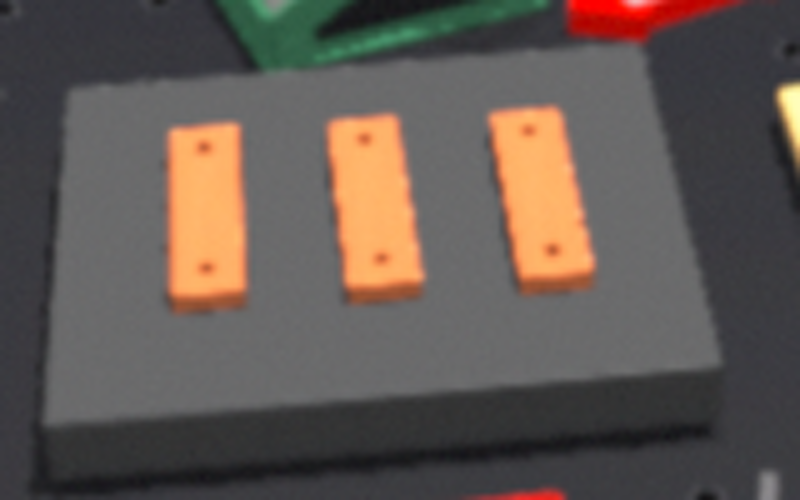

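View pics/c4.png

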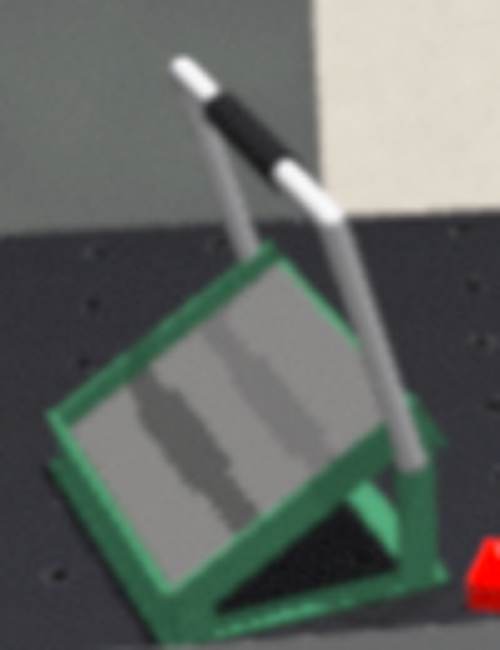

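View pics/c5.png

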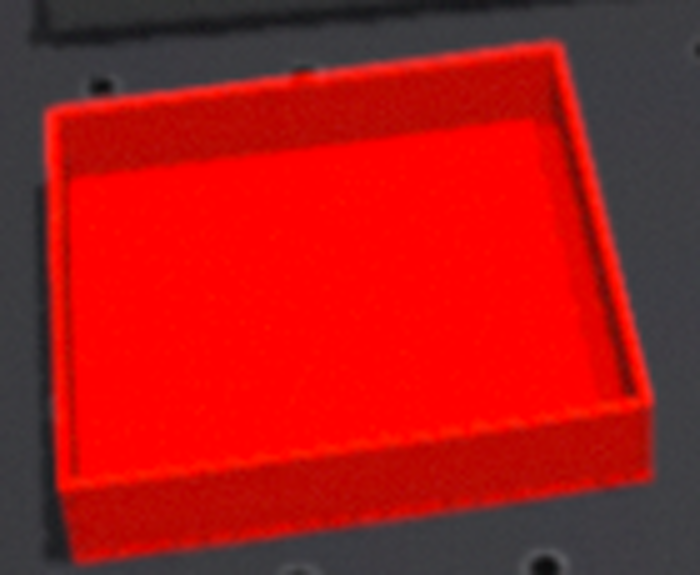

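Run:
```python
from h import *
S=lambda u,v,o:((u+.5)/5-.5+o[0],(v+.5)/5-.5+o[1])
A=(240,195);B=(395,190);C=(205,235);D=(225,120);E=(205,325)
sc={'near':[(332,154),(527,177)],'mid':[(285,256),(490,281)],'far':[(233,366),(449,397)]}
sd={'near':[(206,267),(204,147)],'mid':[(381,258),(364,139)],'far':[(552,250),(528,130)]}
for k in sc:
    for i in (0,1):
        x,e=tri([('scene',S(*sc[k][i],A)),('side',S(*sd[k][i],C))]); print(k,i,np.round(x*1000,1),np.round(e,1), np.round(atz('scene',S(*sc[k][i],A),.063)*1000,1),np.round(atz('side',S(*sd[k][i],C),.063)*1000,1))
pc=[(204,69),(706,132),(630,561),(28,467)];pd=[(44,424),(68,87),(642,44),(722,368)]
P=[]
for a,b in zip(pc,pd):
    x,e=tri([('scene',S(*a,A)),('side',S(*b,C))]);P.append(x); print('plate',np.round(x*1000,1),np.round(e,1))
print(np.mean(P,0))
for n,a,b in [('hL',(135,93),(335,208)),('hR',(705,68),(180,64)),('g1',(306,90),(285,168)),('g2',(560,82),(217,103)),('lipfrontR?',(487,287),(50,415)),('rear',(140,395),(440,440)),('rearleft',(655,362),(270,245))]:
    x,e=tri([('scene',S(*a,B)),('side',S(*b,D))]); print(n,np.round(x*1000,1),np.round(e,1))
for q in [(47,105),(562,42),(652,405),(65,487)]: print('tray rim',np.round(atz('side',S(*q,E),.05)*1000,1))
print(state()['time'])
```

```text
near 0 [463.6 -68.5  61.9] [0.3 0.3] [465.9 -68.3  63. ] [463.3 -69.1  63. ]
near 1 [457.6  40.8  62.4] [0.1 0.1] [458.5  40.9  63. ] [457.5  40.2  63. ]
mid 0 [554.8 -69.4  62.2] [0.2 0.2] [556.4 -69.2  63. ] [554.5 -69.9  63. ]
mid 1 [546.8  40.   62. ] [0.2 0.2] [548.6  40.1  63. ] [546.5  39.2  63. ]
far 0 [643.8 -70.9  62.3] [0.1 0.1] [644.8 -70.7  63. ] [643.6 -71.6  63. ]
far 1 [638.   39.4  62.3] [0.1 0.1] [639.2  39.5  63. ] [637.7  38.8  63. ]
plate [ 386.  -168.8   47. ] [0.2 0.2]
plate [372.8 128.9  48.5] [0.3 0.3]
plate [711.1 144.2  47.4] [0.2 0.2]
plate [ 722.7 -153.3   45.2] [0.2 0.2]
[ 0.54815173 -0.01225911  0.04704046]
hL [602.5 235.3 276.9] [0.7 0.5]
hR [506.7 492.  272.6] [0.6 0.4]
g1 [574.  309.7 272.1] [0.5 0.3]
g2 [532.  424.9 269.9] [0.8 0.5]
lipfrontR? [400.2 444.9  40.6] [0.2 0.1]
rear [650.1 253.8 124.6] [6.4 4.8]
rearleft [557.7 500.7 135.2] [0.2 0.1]
tray rim [ 395.9 -264.4   50. ]
tray rim [ 636.5 -241.9   50. ]
tray rim [ 657.5 -461.2   50. ]
tray rim [ 421.5 -484.9   50. ]
0.15
```

Emit:
servo_tool([
  [[85,40,45,0,1.7],[85,80,92,0,3.4],[60,120,140,0,5],[50,160,186,0,6.7],[50,195,240,0,8]],
])

```text
time: 0.78
tool_pos: [0.3688, -0.3602, 0.25]
tool_rot: [-0.0, 0.846, 0.533, 0.0]
contact_force: [0.6, -0.9, 0.4]
gripper_width: 0.588
```

Emit:
servo_tool([
  [[50,40,50,0,1.5],[50,80,98,0,3],[50,120,146,0,4.2],[50,160,194,0,4.8],[50,200,240,0,4.8]],
])

```text
time: 1.4
tool_pos: [0.5687, -0.12, 0.2502]
tool_rot: [0.0, 0.688, 0.725, -0.0]
contact_force: [0.0, -0.4, 0.3]
gripper_width: 0.587
```

Emit:
servo_tool([
  [[50,30,45,-30,0],[50,55,80,-60,0],[50,72,104,-90,0],[50,72,104,-110,0],[50,72,104,-110,0]],
])

```text
time: 2.02
tool_pos: [0.638, -0.0182, 0.1377]
tool_rot: [-0.002, 0.689, 0.725, -0.002]
contact_force: [-0.2, 0.3, 0.5]
gripper_width: 0.583
```

Run:
```python
from h import *
snap('side','s1.png');snap('wrist','w1.png'); s=state();print(s['tool_pos'],s['joint_pos'],s['contact_force'],s['gripper_width'],s['time'])
q=s['tool_rot'];from scipy.spatial.transform import Rotation as R
m=R.from_quat([q[1],q[2],q[3],q[0]]).as_matrix();print(np.degrees(np.arctan2(m[1,0],m[0,0])))
```

```text
[ 0.63978905 -0.01889101  0.14108208] [-1.45605372e-01  1.74282186e-01  1.66908769e+00 -2.52006640e-04
  1.29744803e+00 -1.95787654e-01] [-0.4973892  -0.29099082  0.31967702] 0.5819009566864227 2.125
92.8791175005997
```

View pics/s1.png

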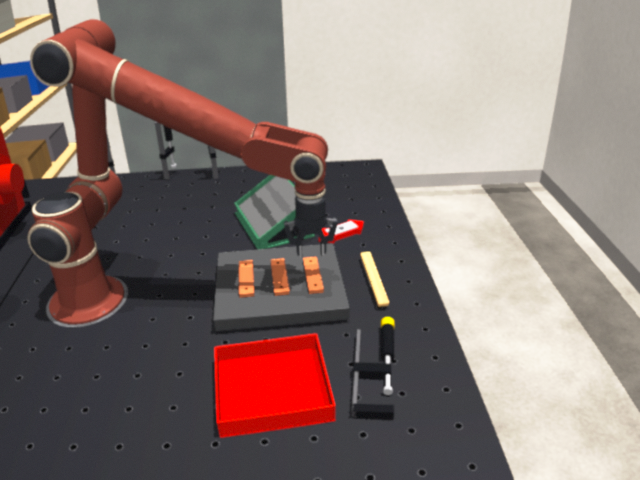

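View pics/w1.png

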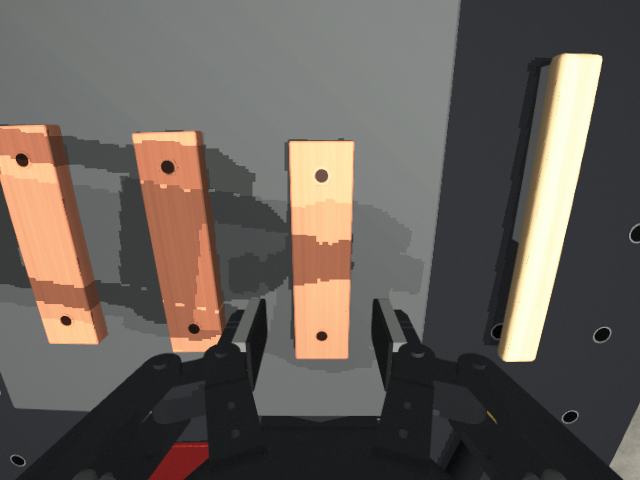

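Run:
```python
from h import *
im=cv2.imread('pics/s1.png')
# height z of points at vertical plane y=-.019
for n,uv in [('j5',(308,167)),('right edge j5',(327,165)),('top',(308,140)),('ring',(313,200)),('ring right',(327,200)),('body right',(327,220)),('ringleft',(298,198)),('cyl right',(325,190))]:
    o,v=ray('side',uv); t=(-.019-o[1])/v[1]; print(n,np.round((o+v*t)*1000))
cv2.imwrite('pics/s1c.png',cv2.resize(im[120:300,220:380],None,fx=4.5,fy=4.5,interpolation=cv2.INTER_CUBIC)[:600])
```

```text
j5 [638. -19. 374.]
right edge j5 [683. -19. 377.]
top [640. -19. 443.]
ring [647. -19. 284.]
ring right [682. -19. 282.]
body right [681. -19. 225.]
ringleft [611. -19. 292.]
cyl right [677. -19. 310.]
```

View pics/s1c.png

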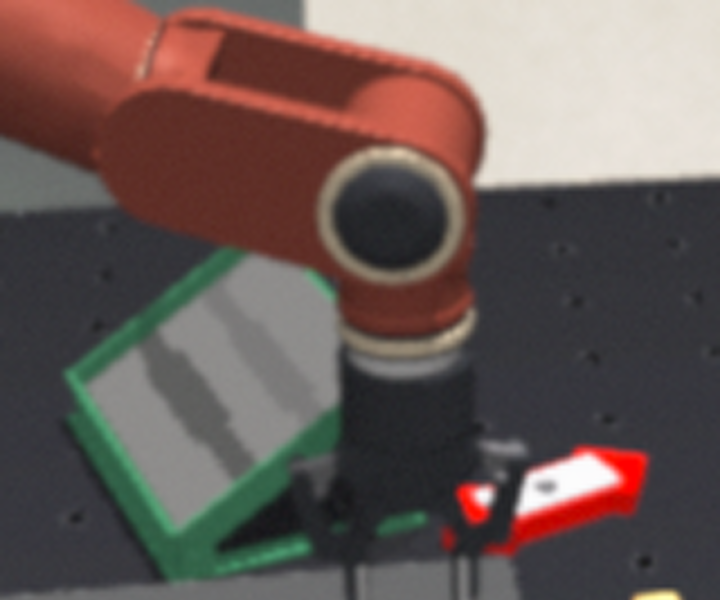

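Emit:
servo_tool([
  [[50,1,2,-25,0],[50,1,2,-55,0],[50,1,2,-70,0],[50,1,2,-70,0],[50,1,2,-70,0]],
])

```text
time: 2.75
tool_pos: [0.6419, -0.0163, 0.0721]
tool_rot: [0.001, 0.689, 0.725, 0.001]
contact_force: [0.1, 0.3, -0.6]
gripper_width: 0.585
```

The side view shows the gripper straddling the far bar, with the wrist joint housing about 233 mm above the TCP (useful for handle clearance). In the wrist view the far bar (290–350 px) is centred between the pads.

Now the slide test, pushing the far bar in +x.

Emit:
servo_tool([
  [[50,5,0,0,0],[50,10,0.5,0,0],[50,16,1,0,0]],
])

```text
time: 3.12
tool_pos: [0.6572, -0.0148, 0.0708]
tool_rot: [0.0, 0.689, 0.725, -0.0]
contact_force: [-3.0, 0.2, 3.2]
gripper_width: 0.584
```

Emit:
servo_tool([
  [[50,6,0,0,0],[50,12,0.5,0,0]],
])

```text
time: 3.38
tool_pos: [0.6692, -0.0144, 0.0702]
tool_rot: [-0.0, 0.689, 0.725, -0.0]
contact_force: [-2.1, 1.0, 1.4]
gripper_width: 0.589
```

Emit:
servo_tool([
  [[50,6,0,0,0],[50,12,0.5,0,0]],
])

```text
time: 3.62
tool_pos: [0.6812, -0.0139, 0.0702]
tool_rot: [-0.0, 0.689, 0.725, -0.0]
contact_force: [-1.6, 0.4, 2.4]
gripper_width: 0.587
```

Emit:
servo_tool([
  [[50,0,0,0,0]],
])

```text
time: 3.75
tool_pos: [0.6817, -0.0139, 0.0703]
tool_rot: [0.001, 0.689, 0.725, 0.001]
contact_force: [0.2, 0.8, -0.7]
gripper_width: 0.586
```

Emit:
servo_tool([
  [[50,-2,0,5,0],[50,-8,0,5,0],[50,-14,0,5,0],[50,-20,0,5,0]],
])

```text
time: 4.25
tool_pos: [0.6608, -0.0139, 0.0758]
tool_rot: [0.001, 0.689, 0.725, 0.001]
contact_force: [1.8, -0.1, 0.3]
gripper_width: 0.589
```

Emit:
servo_tool([
  [[50,-6,0,0,0]],
])

```text
time: 4.38
tool_pos: [0.6548, -0.0139, 0.0757]
tool_rot: [0.0, 0.689, 0.725, 0.0]
contact_force: [2.1, 0.6, 0.6]
gripper_width: 0.584
```

Emit:
servo_tool([
  [[50,-6,0,0,0]],
])

```text
time: 4.5
tool_pos: [0.6488, -0.0139, 0.0757]
tool_rot: [0.0, 0.689, 0.725, 0.0]
contact_force: [2.4, -0.3, 1.4]
gripper_width: 0.588
```

Emit:
servo_tool([
  [[50,-6,0,0,0]],
])

```text
time: 4.62
tool_pos: [0.6428, -0.0139, 0.0757]
tool_rot: [0.0, 0.689, 0.725, 0.0]
contact_force: [2.3, 0.0, 2.2]
gripper_width: 0.587
```

Run:
```python
from h import *
for i in range(3):
  s=state();print(s['contact_force'],s['ft_torque'],s['time'])
snap('wrist','w2.png');
```

```text
[2.25472973 0.04135193 2.17557245] [-0.06048135 -0.39427501  0.01490464] 4.625
[2.25472973 0.04135193 2.17557245] [-0.06048135 -0.39427501  0.01490464] 4.625
[2.25472973 0.04135193 2.17557245] [-0.06048135 -0.39427501  0.01490464] 4.625
```

View pics/w2.png

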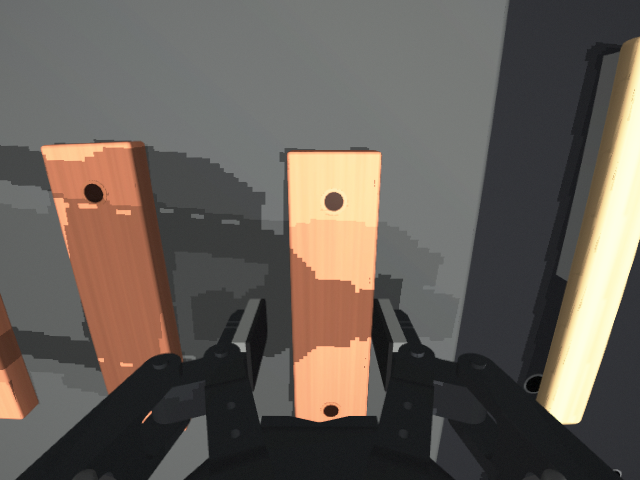

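Emit:
servo_tool([
  [[50,3,0,0,0],[50,3,0,30,0],[50,-30,0,40,0],[50,-75,-1,40,0],[50,-91,-1,20,0]],
])

```text
time: 5.3
tool_pos: [0.5508, -0.0149, 0.096]
tool_rot: [0.0, 0.689, 0.725, 0.0]
contact_force: [0.2, -0.6, 0.3]
gripper_width: 0.584
```

Emit:
servo_tool([
  [[50,0,0,-10,0],[50,0,0,-24,0],[50,0,0,-24,0],[50,0,0,-24,0]],
])

```text
time: 5.8
tool_pos: [0.5526, -0.015, 0.0715]
tool_rot: [0.0, 0.689, 0.725, 0.0]
contact_force: [-0.3, 0.0, 0.1]
gripper_width: 0.584
```

Emit:
servo_tool([
  [[50,4,0,0,0],[50,9,0,0,0],[50,15,0,0,0]],
])

```text
time: 6.18
tool_pos: [0.5673, -0.0149, 0.0716]
tool_rot: [0.0, 0.689, 0.725, 0.0]
contact_force: [-0.8, -0.1, 0.1]
gripper_width: 0.584
```

Emit:
servo_tool([
  [[50,6,0.5,0,0]],
])

```text
time: 6.3
tool_pos: [0.5733, -0.0144, 0.0714]
tool_rot: [0.0, 0.689, 0.725, 0.0]
contact_force: [-0.7, 0.4, 0.2]
gripper_width: 0.59
```

Emit:
servo_tool([
  [[50,6,0,0,0]],
])

```text
time: 6.42
tool_pos: [0.5793, -0.0143, 0.0713]
tool_rot: [0.0, 0.689, 0.725, 0.0]
contact_force: [-0.1, 0.6, 0.4]
gripper_width: 0.583
```

Emit:
servo_tool([
  [[50,6,0.5,0,0]],
])

```text
time: 6.55
tool_pos: [0.5852, -0.0139, 0.0713]
tool_rot: [-0.0, 0.689, 0.725, -0.0]
contact_force: [-1.4, -0.2, 0.4]
gripper_width: 0.587
```

Emit:
servo_tool([
  [[50,6,0,0,0]],
])

```text
time: 6.68
tool_pos: [0.5912, -0.0138, 0.0713]
tool_rot: [-0.0, 0.689, 0.725, -0.0]
contact_force: [-1.0, 0.4, -0.3]
gripper_width: 0.585
```

Emit:
servo_tool([
  [[50,-4,0,0,0],[50,-4,0,30,0],[50,-50,0,40,0],[50,-110,0,40,0],[50,-131,0,20,0]],
])

```text
time: 7.3
tool_pos: [0.4583, -0.0138, 0.0921]
tool_rot: [0.001, 0.689, 0.725, 0.001]
contact_force: [0.7, -0.3, -0.4]
gripper_width: 0.585
```

Emit:
servo_tool([
  [[50,0,0,-10,0],[50,0,0,-20,0],[50,0,0,-20,0],[50,0,0,-20,0]],
])

```text
time: 7.8
tool_pos: [0.4608, -0.014, 0.0717]
tool_rot: [0.0, 0.689, 0.725, 0.0]
contact_force: [0.7, 0.3, -0.6]
gripper_width: 0.587
```

Emit:
servo_tool([
  [[50,4,0,0,0],[50,9,0,0,0],[50,15,0,0,0]],
])

```text
time: 8.18
tool_pos: [0.4753, -0.0139, 0.0714]
tool_rot: [0.0, 0.689, 0.725, -0.0]
contact_force: [-0.6, 0.3, -0.4]
gripper_width: 0.587
```

Emit:
servo_tool([
  [[50,6,0.5,0,0]],
])

```text
time: 8.3
tool_pos: [0.4813, -0.0134, 0.0714]
tool_rot: [0.0, 0.689, 0.725, -0.0]
contact_force: [-0.6, 0.8, -0.0]
gripper_width: 0.586
```

Emit:
servo_tool([
  [[50,6,0,0,0]],
])

```text
time: 8.43
tool_pos: [0.4872, -0.0134, 0.0713]
tool_rot: [-0.0, 0.689, 0.725, -0.0]
contact_force: [-0.7, -0.4, 0.5]
gripper_width: 0.588
```

Emit:
servo_tool([
  [[50,6,0.5,0,0]],
])

```text
time: 8.55
tool_pos: [0.4932, -0.0129, 0.0713]
tool_rot: [-0.0, 0.689, 0.725, -0.0]
contact_force: [-0.3, 0.6, 1.5]
gripper_width: 0.584
```

Emit:
servo_tool([
  [[50,6,0,0,0]],
])

```text
time: 8.68
tool_pos: [0.4992, -0.0128, 0.0713]
tool_rot: [-0.0, 0.689, 0.725, 0.0]
contact_force: [-0.5, -0.1, 0.7]
gripper_width: 0.585
```

Run:
```python
from h import *
a=snap('scene','a3.png');b=snap('side','b3.png')
f=lambda im,x0,y0,w,h,k:cv2.resize(im[y0:y0+h,x0:x0+w,::-1],None,fx=k,fy=k,interpolation=cv2.INTER_CUBIC)
cv2.imwrite('pics/a3c.png',f(a,240,195,150,120,5));cv2.imwrite('pics/b3c.png',f(b,205,235,160,100,5))
```

```text
(no output)
```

View pics/a3c.png

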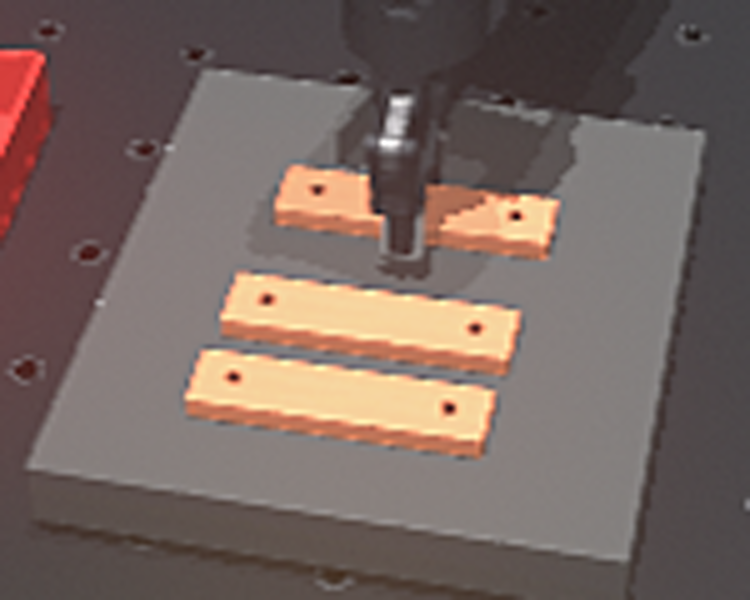

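View pics/b3c.png

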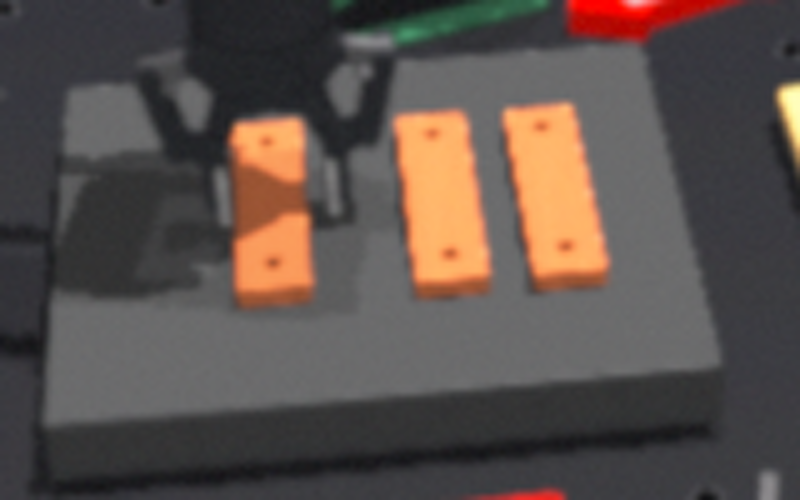

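Run:
```python
from h import *
S=lambda u,v,o:((u+.5)/5-.5+o[0],(v+.5)/5-.5+o[1])
A=(240,195);C=(205,235)
sc={'near':[(317,189),(516,215)],'mid':[(267,299),(475,328)],'far':[(233,376),(449,408)]}
sd={'near':[(273,263),(266,141)],'mid':[(450,254),(432,134)],'far':[(566,246),(541,126)]}
for k in sc:
    P=[]
    for i in (0,1):
        x,e=tri([('scene',S(*sc[k][i],A)),('side',S(*sd[k][i],C))]); P.append(x); print(k,np.round(x*1000,1),np.round(e,1))
    d=P[1]-P[0]; print('c',np.round((P[0]+P[1])*500,1),np.degrees(np.arctan2(d[1],d[0])))
print(state()['tool_pos'])
```

```text
near [498.  -68.2  62.8] [0.1 0.1]
near [492.1  42.   63.2] [0.1 0.1]
c [495.  -13.1  63. ] 93.02390847486419
mid [590.6 -68.9  62.1] [0.1 0.1]
mid [584.7  40.6  62.2] [0.2 0.2]
c [587.6 -14.1  62.2] 93.06806628014343
far [651.2 -68.7  62.6] [0.1 0.1]
far [645.6  41.4  62.7] [0.3 0.3]
c [648.4 -13.6  62.7] 92.92095921333258
[ 0.49959079 -0.01293237  0.07149598]
```

Emit:
servo_tool([
  [[50,-4,0,2,0],[50,-5,20,2,0],[50,-7,45,2,0],[50,-7,52,2,0],[50,-7,52,2,0]],
])

```text
time: 9.4
tool_pos: [0.4917, 0.0391, 0.0734]
tool_rot: [0.0, 0.688, 0.725, -0.0]
contact_force: [0.2, 0.8, 0.7]
gripper_width: 0.585
```

Emit:
servo_tool([
  [[36,0,0,0,0],[30,0,0,0,0],[30,0,0,0,0],[30,0,0,0,0]],
])

```text
time: 9.9
tool_pos: [0.4922, 0.0387, 0.0738]
tool_rot: [0.0, 0.689, 0.725, 0.0]
contact_force: [-0.4, -1.2, 3.8]
gripper_width: 0.422
```

Emit:
servo_tool([
  [[30,0,0,6,0],[30,0,0,20,0],[30,0,0,45,0],[30,0,0,70,0]],
])

```text
time: 10.4
tool_pos: [0.491, 0.0393, 0.1436]
tool_rot: [-0.001, 0.689, 0.725, -0.0]
contact_force: [-1.0, 0.6, -4.9]
gripper_width: 0.414
```

Run:
```python
from h import *
a=snap('scene','a4.png');b=snap('wrist','b4.png');s=state();print(s['tool_pos'],s['contact_force'],s['ft_torque'],s['gripper_width'])
f=lambda im,x0,y0,w,h,k:cv2.resize(im[y0:y0+h,x0:x0+w,::-1],None,fx=k,fy=k,interpolation=cv2.INTER_CUBIC)
cv2.imwrite('pics/a4c.png',f(a,240,175,150,120,5))
```

```text
[0.49371718 0.03920617 0.14670607] [ 1.65310885  0.25088407 -4.53195702] [ 0.0662192  -0.12044457 -0.02001842] 0.40867011849407775
```

View pics/a4c.png

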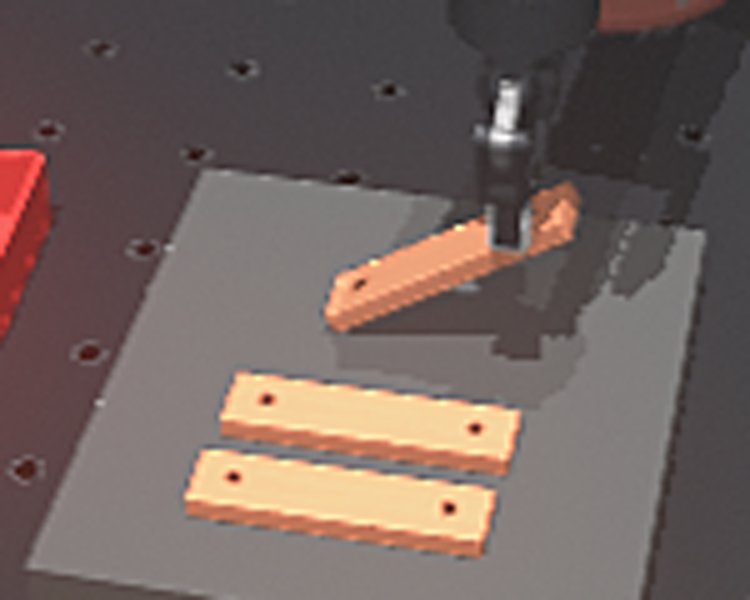

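View pics/b4.png

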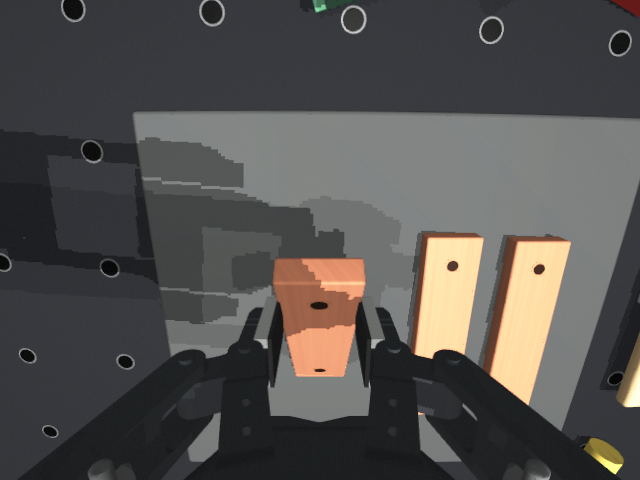

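The off-centre grip lets the bar swing in the pads. I'll lay it back down, regrip deeper and nearer the centre, and see how much moment the pads hold.

Emit:
servo_tool([
  [[30,0,0,-20,0],[30,0,0,-45,0],[30,0,0,-62,0],[30,0,0,-70,0],[30,0,0,-70,0]],
])

```text
time: 11.12
tool_pos: [0.4946, 0.0389, 0.0758]
tool_rot: [0.002, 0.689, 0.725, 0.002]
contact_force: [0.6, -0.2, 5.9]
gripper_width: 0.413
```

Emit:
servo_tool([
  [[46,0,0,0,0],[46,0,0,-4,0],[46,1,-14,-5,0],[46,1,-14,-5,0]],
])

```text
time: 11.62
tool_pos: [0.4926, 0.0242, 0.0679]
tool_rot: [-0.0, 0.689, 0.725, -0.0]
contact_force: [0.1, 0.1, -0.4]
gripper_width: 0.542
```

Emit:
servo_tool([
  [[20,0,0,0,0],[20,0,0,0,0],[20,0,0,0,0],[20,0,0,0,0],[20,0,0,0,0]],
])

```text
time: 12.25
tool_pos: [0.4929, 0.0252, 0.0684]
tool_rot: [0.0, 0.689, 0.725, 0.0]
contact_force: [-0.0, 0.8, 0.2]
gripper_width: 0.431
```

Emit:
servo_tool([
  [[20,0,0,3,0],[20,0,0,10,0],[20,0,0,20,0],[20,0,0,30,0],[20,0,0,30,0]],
])

```text
time: 12.88
tool_pos: [0.4938, 0.025, 0.0999]
tool_rot: [0.001, 0.689, 0.725, 0.001]
contact_force: [-0.4, -0.2, -5.4]
gripper_width: 0.427
```

Run:
```python
from h import *
a=snap('scene','a5.png');b=snap('wrist','b5.png');s=state();print(s['tool_pos'],s['contact_force'],s['ft_torque'],s['gripper_width'])
f=lambda im,x0,y0,w,h,k:cv2.resize(im[y0:y0+h,x0:x0+w,::-1],None,fx=k,fy=k,interpolation=cv2.INTER_CUBIC)
cv2.imwrite('pics/a5c.png',f(a,240,175,150,120,5))
```

```text
[0.49285215 0.02512519 0.09852163] [ 0.19936308  0.48306173 -5.43183777] [ 0.17156947  0.04969778 -0.04097642] 0.42996210340778174
```

View pics/a5c.png

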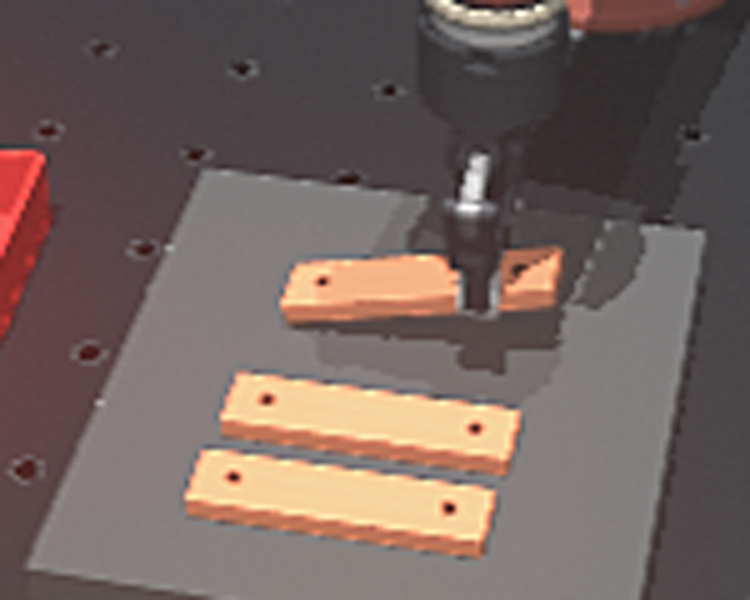

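The pads hold roughly 0.17 Nm, so an offset of about 25 mm should stay level. Regripping there.

Emit:
servo_tool([
  [[20,0,0,-12,0],[20,0,0,-24,0],[20,0,0,-29,0],[20,0,0,-29,0]],
])

```text
time: 13.48
tool_pos: [0.4939, 0.0249, 0.07]
tool_rot: [0.001, 0.689, 0.725, 0.0]
contact_force: [0.6, 0.8, 1.4]
gripper_width: 0.425
```

Emit:
servo_tool([
  [[46,0,0,0,0],[46,0,0,2,0],[46,0.5,-13,2,0],[46,0.5,-13,2,0],[36,0.5,-13,2,0]],
])

```text
time: 14.1
tool_pos: [0.4935, 0.0118, 0.0715]
tool_rot: [0.0, 0.689, 0.725, 0.0]
contact_force: [-0.3, -0.7, 1.3]
gripper_width: 0.43
```

Emit:
servo_tool([
  [[20,0,0,0,0],[20,0,0,0,0],[20,0,0,0,0],[20,0,0,0,0]],
])

```text
time: 14.6
tool_pos: [0.4936, 0.0121, 0.0716]
tool_rot: [0.0, 0.689, 0.725, 0.0]
contact_force: [-0.6, -1.3, 3.5]
gripper_width: 0.427
```

Emit:
servo_tool([
  [[20,0,0,3,0],[20,0,0,10,0],[20,0,0,20,0],[20,0,0,30,0],[20,0,0,30,0]],
])

```text
time: 15.22
tool_pos: [0.4943, 0.012, 0.1029]
tool_rot: [0.001, 0.689, 0.725, 0.001]
contact_force: [-0.1, 0.8, -6.0]
gripper_width: 0.426
```

Run:
```python
from h import *
a=snap('scene','a6.png');b=snap('wrist','b6.png');s=state();print(s['tool_pos'],s['contact_force'],s['ft_torque'],s['gripper_width'])
f=lambda im,x0,y0,w,h,k:cv2.resize(im[y0:y0+h,x0:x0+w,::-1],None,fx=k,fy=k,interpolation=cv2.INTER_CUBIC)
cv2.imwrite('pics/a6c.png',f(a,240,175,150,120,5))
```

```text
[0.49337128 0.01211627 0.10154991] [-0.67742421  0.90235548 -5.53442036] [0.17388742 0.01684416 0.01024354] 0.42509334141119
```

View pics/a6c.png

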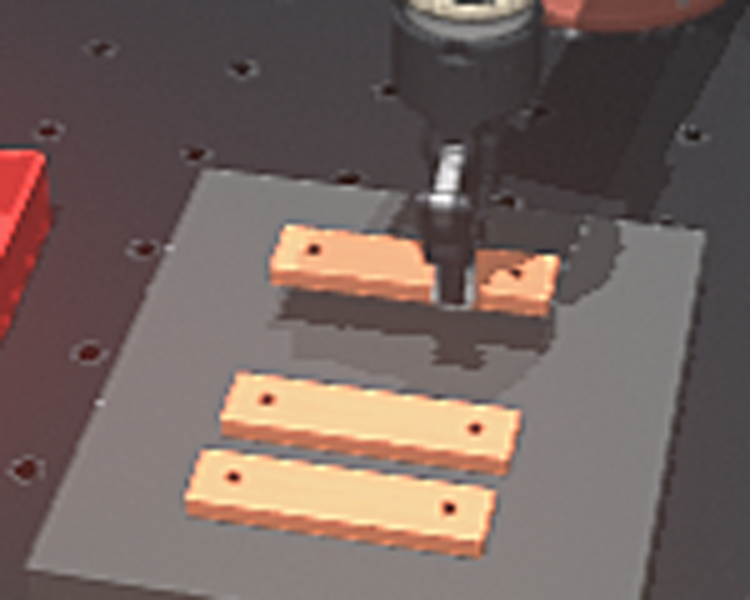

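View pics/b6.png

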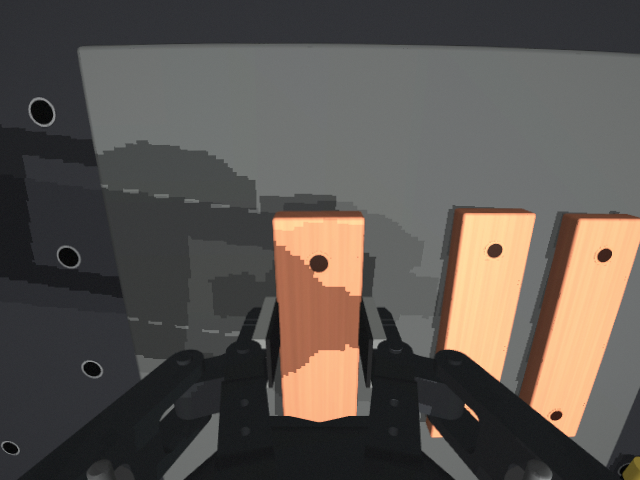

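Run:
```python
from h import *
s=state();print(s['time'],s['tool_pos'],s['tool_rot'])
p=atz('wrist',(319,263),.093);print(p, p-s['tool_pos']); print(atz('wrist',(319,219),.093)-s['tool_pos'],atz('wrist',(363,300),.093)-s['tool_pos'],atz('wrist',(276,300),.093)-s['tool_pos'])
# bed frame
yaw=np.radians(20.3);u=np.array([np.cos(yaw),np.sin(yaw)]);w=np.array([-u[1],u[0]]);H=np.array([.5535,.3655]);c=H-.025*u;print('bedc',c)
```

```text
15.325 [0.49337128 0.01211627 0.10154991] [1.57989682e-04 6.88718585e-01 7.25028733e-01 1.49028038e-04]
[0.49150316 0.040265   0.093     ] [-0.00186812  0.02814873 -0.00854991]
[-0.00284269  0.04727325 -0.00854991] [ 0.01839713  0.0116175  -0.00854991] [-0.01990343  0.00968818 -0.00854991]
bedc [0.53005278 0.35682661]
```

Emit:
servo_tool([
  [[20,0,0,12,0.3],[20,-2,10,30,1],[20,-6,30,50,2.2],[20,-14,60,66,3.6],[20,-22,95,75,5]],
])

```text
time: 15.95
tool_pos: [0.4716, 0.1077, 0.1781]
tool_rot: [0.001, 0.475, 0.88, 0.001]
contact_force: [-0.0, -0.4, -5.7]
gripper_width: 0.423
```

Emit:
servo_tool([
  [[20,-9,38,0,1.4],[20,-18,80,0,2.9],[20,-27,122,0,4.4],[20,-36,165,0,5.9],[20,-43,200,0,7.4]],
])

```text
time: 16.58
tool_pos: [0.4277, 0.3086, 0.1768]
tool_rot: [0.0, 0.107, 0.994, -0.0]
contact_force: [0.5, -0.9, -5.7]
gripper_width: 0.425
```

Emit:
servo_tool([
  [[20,-6,32,0,1.4],[20,-12,58,0,2.8],[20,-15,74,0,4.2],[20,-16,81,0,5.2],[20,-16,81,0,5.5]],
])

```text
time: 17.2
tool_pos: [0.412, 0.3884, 0.1765]
tool_rot: [-0.0, -0.178, 0.984, -0.0]
contact_force: [-0.2, -0.9, -5.9]
gripper_width: 0.42
```

```bash
cat >> h.py <<'E'
from scipy.spatial.transform import Rotation as R
def yaw():
    q=state()['tool_rot'];m=R.from_quat([q[1],q[2],q[3],q[0]]).as_matrix();return np.degrees(np.arctan2(m[1,0],m[0,0]))
yw=np.radians(20.3);U=np.array([np.cos(yw),np.sin(yw)]);W=np.array([-U[1],U[0]]);BC=np.array([.53005,.35683])
def bedhz(): 
    s=state();p=s['tool_pos'];d=p[:2]-BC;return 'h %.1f y %.1f z %.1f'%(d@U*1e3,d@W*1e3,p[2]*1e3),'F',np.round(s['contact_force'],1),'T',np.round(s['ft_torque'],2),'w',round(float(s['gripper_width']),3),'t',s['time'],'yaw',round(yaw(),1)
E
python3 - <<'E'
from h import *
print(bedhz(),state()['joint_pos'])
a=snap('side','a7.png');snap('wrist','b7.png')
cv2.imwrite('pics/a7c.png',cv2.resize(a[40:260,130:370,::-1],None,fx=2.7,fy=2.7,interpolation=cv2.INTER_CUBIC))
E
```

```text
('h -99.7 y 70.6 z 176.5', 'F', array([-0.2, -0.9, -5.9]), 'T', array([-0.07,  0.14, -0.02]), 'w', 0.42, 't', 17.2, 'yaw', np.float64(-159.5)) [ 6.24571079e-01 -2.93287529e-02  1.82141003e+00 -2.37694931e-04
  1.35004301e+00 -1.30345399e+00]
```

View pics/a7c.png

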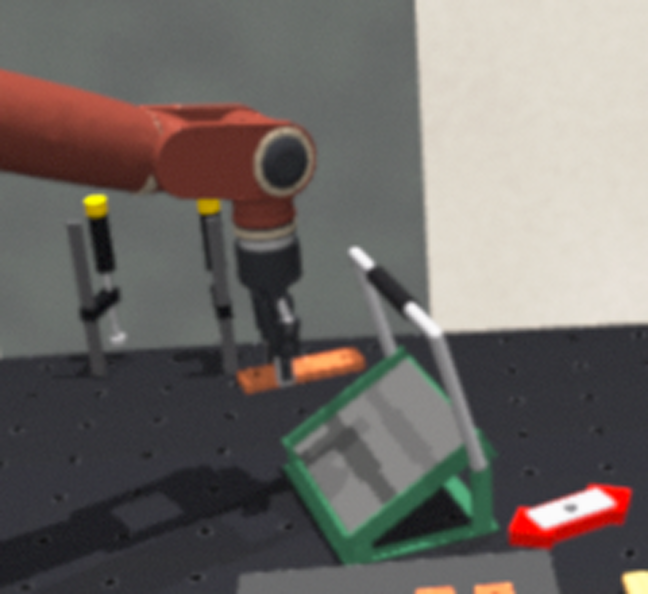

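View pics/b7.png

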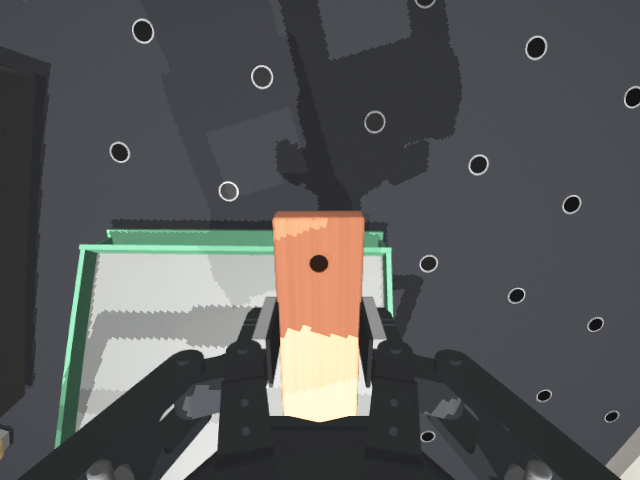

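Run:
```python
from h import *
for uv in [(80,246),(391,249),(95,252),(384,253)]:
    p=atz('wrist',uv,.0446);d=p[:2]-BC;print(uv,np.round(d@U*1e3,1),np.round(d@W*1e3,1))
```

```text
(80, 246) -96.2 -127.9
(391, 249) -93.6 126.9
(95, 252) -90.9 -116.2
(384, 253) -90.1 121.4
```

Emit:
servo_tool([
  [[20,8,3,-2,0],[20,22,8,-8,0],[20,38,14,-18,0],[20,48,18,-28,0],[20,49,18,-36,0]],
])

```text
time: 17.92
tool_pos: [0.4618, 0.4059, 0.1394]
tool_rot: [-0.0, -0.176, 0.984, -0.0]
contact_force: [0.7, 0.1, -6.0]
gripper_width: 0.421
```

Emit:
servo_tool([
  [[20,0,0,-4,0],[20,0,0,-8,0],[20,0,0,-12,0]],
])

```text
time: 18.3
tool_pos: [0.4612, 0.4062, 0.1285]
tool_rot: [0.0, -0.177, 0.984, 0.0]
contact_force: [-0.1, -0.6, -5.0]
gripper_width: 0.422
```

Run:
```python
from h import *
print(bedhz())
a=snap('side','a8.png')
cv2.imwrite('pics/a8c.png',cv2.resize(a[60:260,180:340,::-1],None,fx=3,fy=3,interpolation=cv2.INTER_CUBIC))
```

```text
('h -47.5 y 70.2 z 128.5', 'F', array([-0.1, -0.6, -5. ]), 'T', array([-0.04,  0.17, -0.01]), 'w', 0.422, 't', 18.3, 'yaw', np.float64(-159.6))
```

View pics/a8c.png

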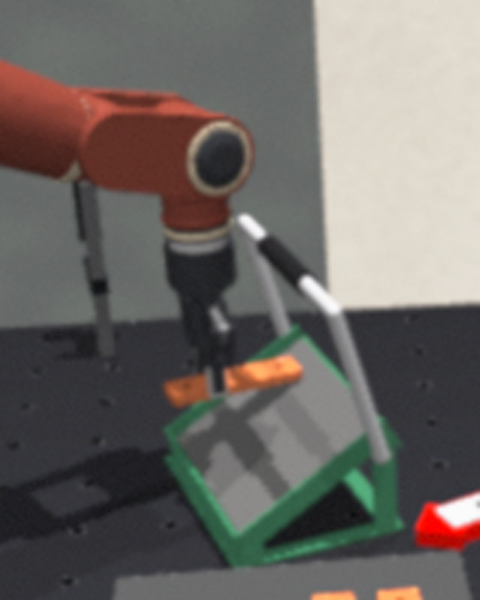

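Emit:
servo_tool([
  [[20,0,0,-7,0],[20,0,0,-14,0],[20,0.5,0.2,-20,0],[20,1.3,0.5,-27,0]],
])

```text
time: 18.85
tool_pos: [0.4626, 0.4067, 0.1009]
tool_rot: [0.0, -0.177, 0.984, -0.0]
contact_force: [-2.5, -1.0, -3.1]
gripper_width: 0.424
```

Emit:
servo_tool([
  [[20,1.5,0.6,-7,0],[20,3,1.1,-13,0],[20,5,1.8,-18,0]],
])

```text
time: 19.23
tool_pos: [0.4677, 0.4084, 0.0827]
tool_rot: [-0.0, -0.177, 0.984, -0.0]
contact_force: [-2.9, -2.0, -3.4]
gripper_width: 0.424
```

Run:
```python
from h import *
print(bedhz())
a=snap('side','a9.png')
cv2.imwrite('pics/a9c.png',cv2.resize(a[60:260,180:340,::-1],None,fx=3,fy=3,interpolation=cv2.INTER_CUBIC))
```

```text
('h -40.6 y 70.0 z 82.7', 'F', array([-2.9, -2. , -3.4]), 'T', array([-0.1 ,  0.29,  0.04]), 'w', 0.424, 't', 19.225, 'yaw', np.float64(-159.7))
```

View pics/a9c.png

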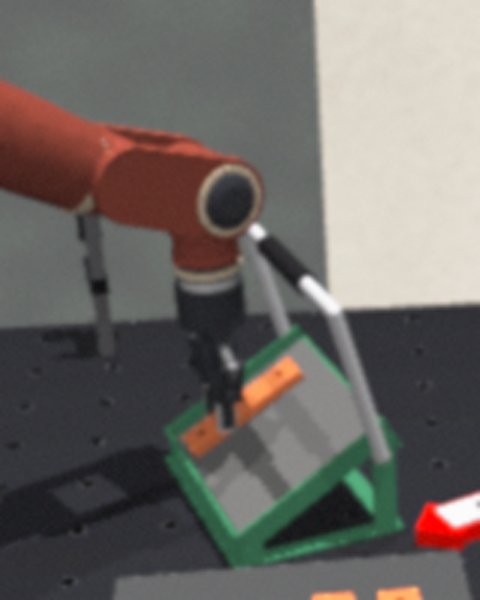

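Emit:
servo_tool([
  [[20,1.2,0.5,-2,0],[20,2.2,0.8,-4,0]],
])

```text
time: 19.52
tool_pos: [0.4698, 0.4092, 0.0799]
tool_rot: [-0.0, -0.177, 0.984, -0.0]
contact_force: [-7.9, -3.9, 7.9]
gripper_width: 0.42
```

Emit:
servo_tool([
  [[20,0.6,0.2,-1.2,0],[20,1.2,0.4,-2.4,0]],
])

```text
time: 19.77
tool_pos: [0.4706, 0.4095, 0.0796]
tool_rot: [-0.001, -0.177, 0.984, -0.001]
contact_force: [-12.9, -8.2, 17.3]
gripper_width: 0.421
```

Run:
```python
from h import *
print(bedhz())
a=snap('scene','a10.png');
cv2.imwrite('pics/a10c.png',cv2.resize(a[190:310,395:545,::-1],None,fx=5,fy=5,interpolation=cv2.INTER_CUBIC))
a=snap('wrist','b10.png')
```

```text
('h -37.5 y 70.1 z 79.6', 'F', array([-12.9,  -8.2,  17.3]), 'T', array([-1.36,  2.13, -0.16]), 'w', 0.421, 't', 19.775, 'yaw', np.float64(-159.7))
```

View pics/a10c.png

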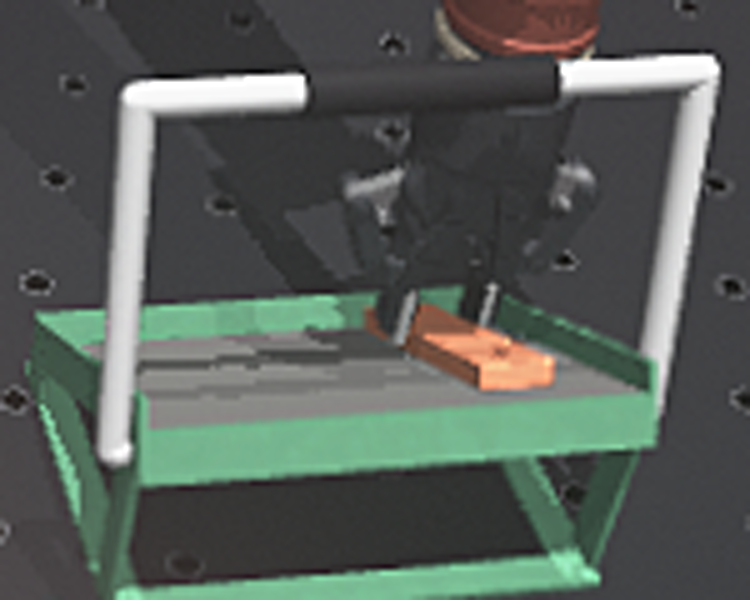

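View pics/b10.png

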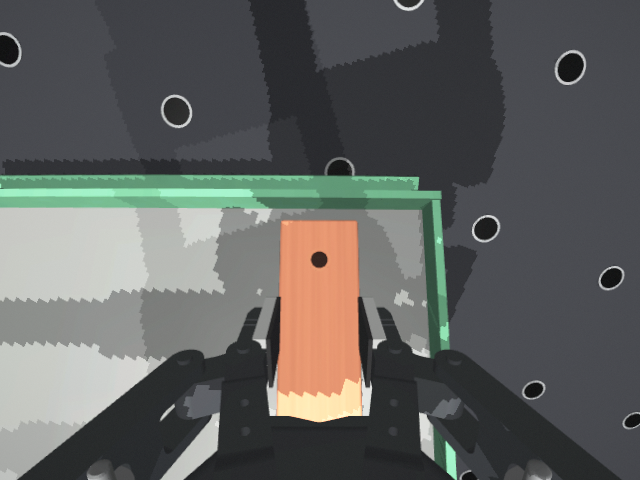

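Emit:
servo_tool([
  [[20,-0.5,-0.2,2.5,0],[20,-0.5,-0.2,2.5,0]],
])

```text
time: 20.12
tool_pos: [0.471, 0.4097, 0.0801]
tool_rot: [0.001, -0.177, 0.984, 0.0]
contact_force: [-2.3, -2.6, -0.9]
gripper_width: 0.42
```

Emit:
servo_tool([
  [[40,0,0,0,0],[46,0,0,0.5,0],[50,0,0,1,0]],
])

```text
time: 20.5
tool_pos: [0.4711, 0.4097, 0.081]
tool_rot: [0.001, -0.177, 0.984, 0.0]
contact_force: [0.9, -0.3, 0.2]
gripper_width: 0.586
```

Emit:
servo_tool([
  [[50,-5,-1.8,8,0],[50,-15,-5,30,0],[50,-35,-13,60,0]],
])

```text
time: 20.88
tool_pos: [0.435, 0.396, 0.1408]
tool_rot: [-0.0, -0.176, 0.984, -0.0]
contact_force: [0.4, -0.3, 0.2]
gripper_width: 0.587
```

Run:
```python
from h import *
print(bedhz(),state()['tool_pos'])
a=snap('side','a11.png');b=snap('wrist','b11.png')
cv2.imwrite('pics/a11c.png',cv2.resize(a[120:260,220:340,::-1],None,fx=4,fy=4,interpolation=cv2.INTER_CUBIC))
```

```text
('h -75.6 y 69.8 z 140.8', 'F', array([ 0.4, -0.3,  0.2]), 'T', array([ 0.04,  0.03, -0.06]), 'w', 0.587, 't', 20.875, 'yaw', np.float64(-159.7)) [0.43498111 0.396039   0.14083899]
```

View pics/a11c.png

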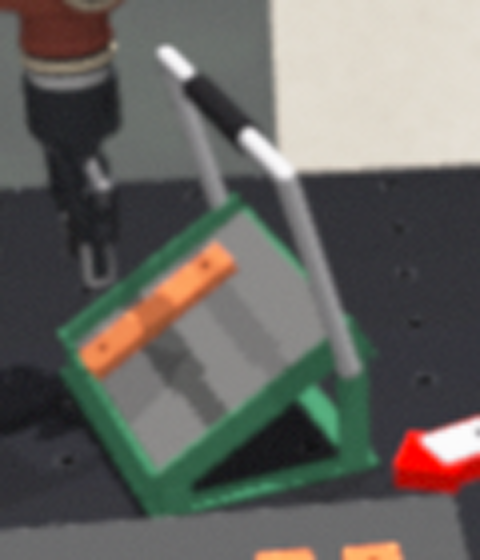

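View pics/b11.png

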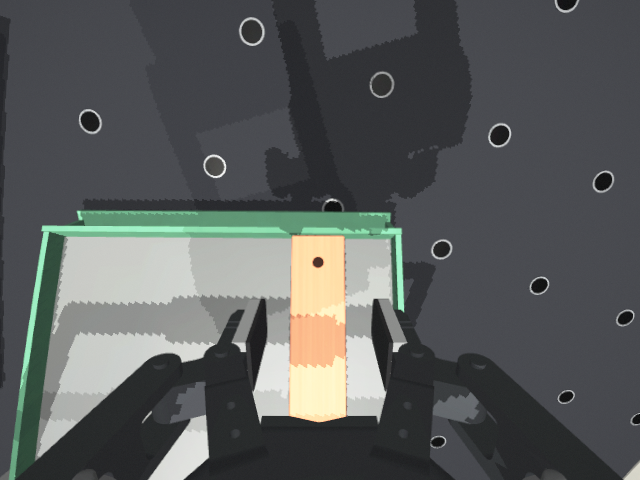

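Emit:
servo_tool([
  [[50,-5,-30,20,-1.5],[50,-5,-75,25,-3.2],[50,0,-120,25,-4.9],[50,10,-165,25,-6.6],[50,25,-210,25,-8.3]],
])

```text
time: 21.6
tool_pos: [0.4605, 0.185, 0.1651]
tool_rot: [0.0, 0.257, 0.966, 0.0]
contact_force: [0.7, -0.1, 0.3]
gripper_width: 0.584
```

Emit:
servo_tool([
  [[46,25,-40,0,-1.7],[46,55,-80,0,-3.4],[46,85,-120,0,-5.1],[46,110,-150,0,-6.8],[46,125,-170,-10,-8.5]],
])

```text
time: 22.22
tool_pos: [0.5872, 0.0146, 0.1558]
tool_rot: [0.001, 0.649, 0.761, 0.001]
contact_force: [-0.3, 0.5, -0.1]
gripper_width: 0.541
```

Run:
```python
from h import *
s=state();print(s['tool_pos'],yaw(),s['time']); b=snap('wrist','b12.png')
```

```text
[0.58721509 0.01458102 0.1558244 ] 99.12306134597675 22.225
```

View pics/b12.png

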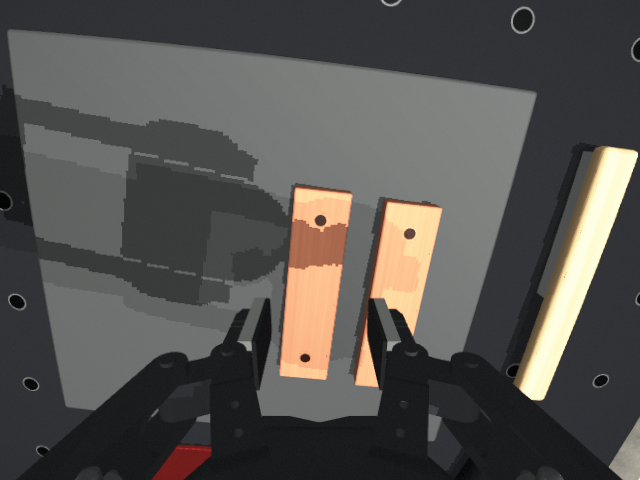

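Run:
```python
from h import *
for uv in [(320,220),(305,358),(409,234)]: print(atz('wrist',uv,.063))
```

```text
[0.58337085 0.03849698 0.063     ]
[ 0.5887512  -0.07066397  0.063     ]
[0.64375052 0.03811096 0.063     ]
```

Emit:
servo_tool([
  [[46,-1.5,-2.5,-10,-1],[46,-1.5,-2.5,-35,-1],[46,-1.5,-2.5,-60,-1],[46,-1.5,-2.5,-76,-1],[46,-1.5,-2.5,-83,-1]],
])

```text
time: 22.9
tool_pos: [0.5833, 0.0142, 0.0711]
tool_rot: [-0.001, 0.685, 0.729, -0.001]
contact_force: [0.5, 0.4, -0.2]
gripper_width: 0.54
```

Emit:
servo_tool([
  [[46,0,0,0,0],[36,0,0,0,0],[20,0,0,0,0],[20,0,0,0,0],[20,0,0,0,0]],
])

```text
time: 23.52
tool_pos: [0.5848, 0.0139, 0.0736]
tool_rot: [0.001, 0.685, 0.729, 0.001]
contact_force: [-0.6, 1.2, 4.9]
gripper_width: 0.424
```

Emit:
servo_tool([
  [[20,0,0,3,0],[20,0,0,10,0],[20,0,0,22,0],[20,0,0,36,0],[20,0,0,45,0]],
])

```text
time: 24.15
tool_pos: [0.5846, 0.0139, 0.1191]
tool_rot: [0.001, 0.685, 0.729, 0.001]
contact_force: [-0.4, -0.6, -7.4]
gripper_width: 0.423
```

Run:
```python
from h import *
s=state();print(s['tool_pos'],yaw(),s['time'],s['contact_force'],s['ft_torque']); b=snap('wrist','b13.png')
```

```text
[0.58460701 0.01388305 0.11905736] 93.5485952292884 24.15 [-0.42435523 -0.61616755 -7.44950303] [0.13248191 0.01650931 0.01986734]
```

View pics/b13.png

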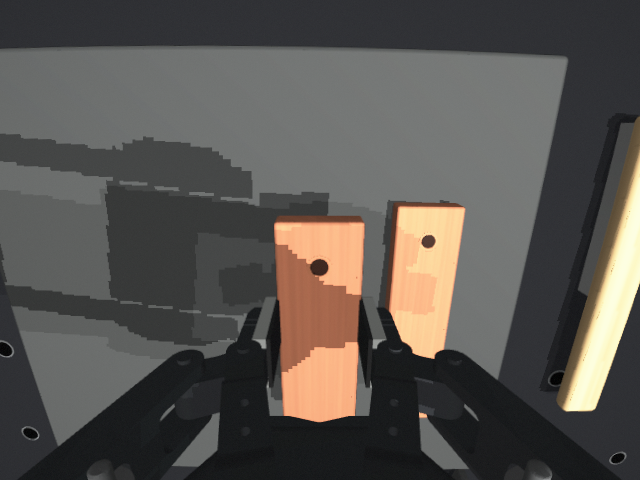

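Run:
```python
from h import *
p=state()['tool_pos']
for uv in [(319,267),(319,223)]: print(atz('wrist',uv,p[2]-.0106)-p)
```

```text
[-0.0019573   0.02547647 -0.0106    ]
[-0.00316137  0.04504766 -0.0106    ]
```

Emit:
servo_tool([
  [[20,-6,2,12,0.3],[20,-20,8,28,1],[20,-44,22,44,2.2],[20,-74,45,54,3.6],[20,-100,75,58,5]],
])

```text
time: 24.82
tool_pos: [0.4829, 0.0893, 0.1764]
tool_rot: [0.0, 0.471, 0.882, 0.0]
contact_force: [-0.5, 0.4, -6.8]
gripper_width: 0.422
```

Emit:
servo_tool([
  [[20,-20,32,0,1.4],[20,-34,68,0,2.9],[20,-40,105,0,4.4],[20,-43,140,0,5.9],[20,-45,172,0,7.3]],
])

```text
time: 25.45
tool_pos: [0.438, 0.262, 0.1756]
tool_rot: [-0.0, 0.107, 0.994, -0.0]
contact_force: [0.2, -0.4, -6.4]
gripper_width: 0.417
```

Emit:
servo_tool([
  [[20,0,26,0,1.4],[20,0,42,0,2.8],[20,0,50,0,4.2],[20,0,52,0,5.2],[20,0,52,0,5.5]],
])

```text
time: 26.08
tool_pos: [0.4383, 0.3128, 0.1754]
tool_rot: [-0.0, -0.177, 0.984, -0.0]
contact_force: [0.1, -0.1, -7.2]
gripper_width: 0.422
```

Run:
```python
from h import *
print(bedhz(),state()['tool_pos'])
b=snap('wrist','b14.png');a=snap('side','a14.png')
cv2.imwrite('pics/a14c.png',cv2.resize(a[60:260,180:340,::-1],None,fx=3,fy=3,interpolation=cv2.INTER_CUBIC))
```

```text
('h -101.3 y -9.5 z 175.4', 'F', array([ 0.1, -0.1, -7.2]), 'T', array([-0.06,  0.14, -0.01]), 'w', 0.422, 't', 26.075, 'yaw', np.float64(-159.6)) [0.43832992 0.31278616 0.17535985]
```

View pics/a14c.png

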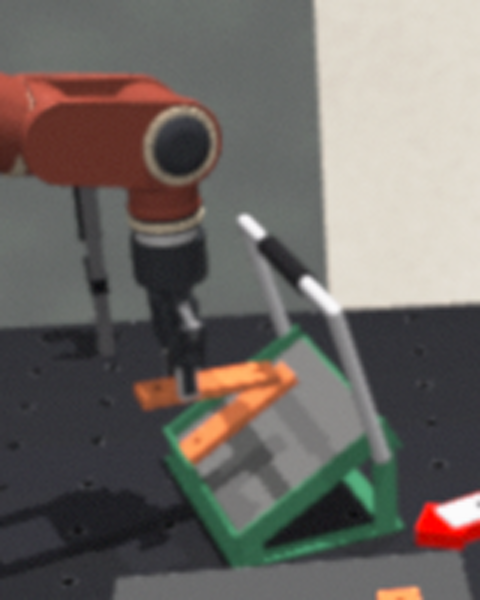

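View pics/b14.png

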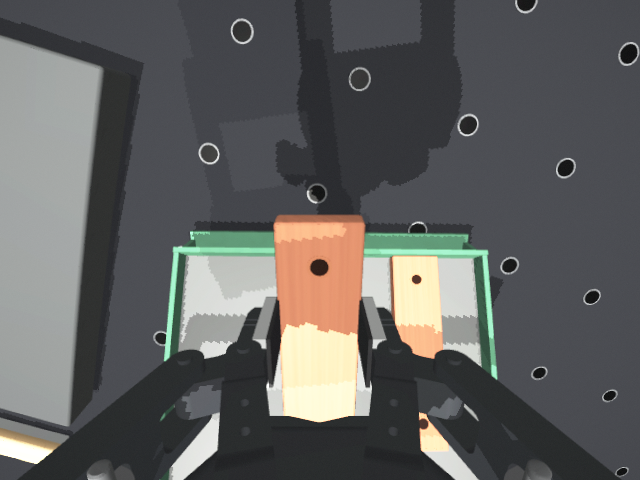

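Emit:
servo_tool([
  [[20,8,3,-2,0],[20,22,8,-8,0],[20,37,13.5,-18,0],[20,46,17,-28,0],[20,48,17.5,-36,0]],
])

```text
time: 26.8
tool_pos: [0.4873, 0.3303, 0.1385]
tool_rot: [-0.001, -0.176, 0.984, -0.0]
contact_force: [-0.4, -0.1, -6.9]
gripper_width: 0.421
```

Emit:
servo_tool([
  [[20,0,0,-4,0],[20,0,0,-7,0],[20,0,0,-10,0]],
])

```text
time: 27.18
tool_pos: [0.4865, 0.3304, 0.13]
tool_rot: [-0.0, -0.177, 0.984, -0.0]
contact_force: [-4.6, -3.1, -1.8]
gripper_width: 0.419
```

Emit:
servo_tool([
  [[20,0,0,-6,0],[20,0,0,-13,0],[20,0.5,0.2,-20,0],[20,1.3,0.5,-27,0]],
])

```text
time: 27.68
tool_pos: [0.4882, 0.3309, 0.1018]
tool_rot: [-0.0, -0.177, 0.984, 0.0]
contact_force: [-3.2, -1.2, -2.8]
gripper_width: 0.425
```

Emit:
servo_tool([
  [[20,1.5,0.6,-7,0],[20,3,1.1,-13,0],[20,5,1.8,-18,0]],
])

```text
time: 28.05
tool_pos: [0.4934, 0.3327, 0.0838]
tool_rot: [-0.0, -0.177, 0.984, -0.0]
contact_force: [-2.5, -1.0, -3.8]
gripper_width: 0.418
```

Run:
```python
from h import *
print(bedhz())
a=snap('side','a15.png')
cv2.imwrite('pics/a15c.png',cv2.resize(a[60:260,180:340,::-1],None,fx=3,fy=3,interpolation=cv2.INTER_CUBIC))
```

```text
('h -42.7 y -9.9 z 83.8', 'F', array([-2.5, -1. , -3.8]), 'T', array([-0.09,  0.3 , -0.  ]), 'w', 0.418, 't', 28.05, 'yaw', np.float64(-159.7))
```

View pics/a15c.png

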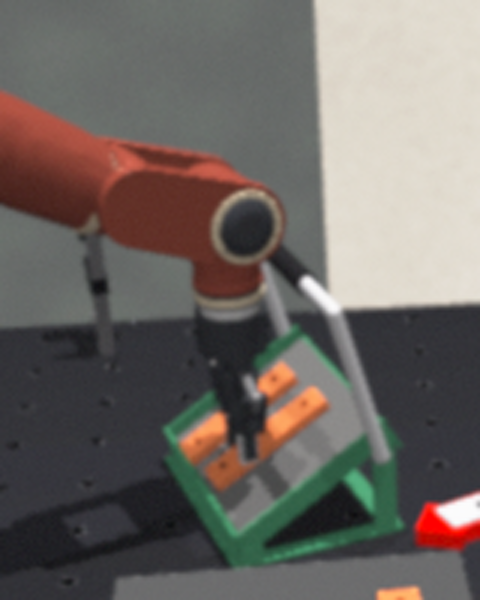

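Emit:
servo_tool([
  [[20,1,0.4,-2,0],[20,1.8,0.7,-4,0]],
])

```text
time: 28.35
tool_pos: [0.495, 0.3334, 0.0814]
tool_rot: [-0.001, -0.177, 0.984, -0.0]
contact_force: [-9.7, -4.1, 8.9]
gripper_width: 0.414
```

Emit:
servo_tool([
  [[20,0.5,0.2,-1,0],[20,0.5,0.2,-1,0]],
])

```text
time: 28.6
tool_pos: [0.4952, 0.3335, 0.0814]
tool_rot: [-0.001, -0.177, 0.984, -0.0]
contact_force: [-9.4, -4.6, 7.3]
gripper_width: 0.409
```

Emit:
servo_tool([
  [[20,-0.5,-0.2,1.5,0],[20,-0.5,-0.2,1.5,0]],
])

```text
time: 28.85
tool_pos: [0.4954, 0.3335, 0.0816]
tool_rot: [0.0, -0.177, 0.984, 0.0]
contact_force: [-4.0, -1.8, -0.3]
gripper_width: 0.414
```

Emit:
servo_tool([
  [[40,0,0,0,0],[46,0,0,0.5,0],[50,0,0,1,0]],
])

```text
time: 29.22
tool_pos: [0.4959, 0.3338, 0.0827]
tool_rot: [0.001, -0.177, 0.984, 0.0]
contact_force: [0.2, -0.7, 0.6]
gripper_width: 0.584
```

Emit:
servo_tool([
  [[50,-5,-1.8,8,0],[50,-15,-5,30,0],[50,-38,-14,60,0]],
])

```text
time: 29.6
tool_pos: [0.4567, 0.3192, 0.1425]
tool_rot: [-0.0, -0.176, 0.984, -0.0]
contact_force: [0.2, -0.1, 0.8]
gripper_width: 0.581
```

Run:
```python
from h import *
print(bedhz(),state()['tool_pos'])
a=snap('side','a16.png');b=snap('wrist','b16.png')
cv2.imwrite('pics/a16c.png',cv2.resize(a[120:260,220:340,::-1],None,fx=4,fy=4,interpolation=cv2.INTER_CUBIC))
```

```text
('h -81.9 y -9.9 z 142.5', 'F', array([ 0.2, -0.1,  0.8]), 'T', array([ 0.01, -0.  , -0.06]), 'w', 0.581, 't', 29.6, 'yaw', np.float64(-159.7)) [0.45666194 0.31915226 0.14246637]
```

View pics/a16c.png

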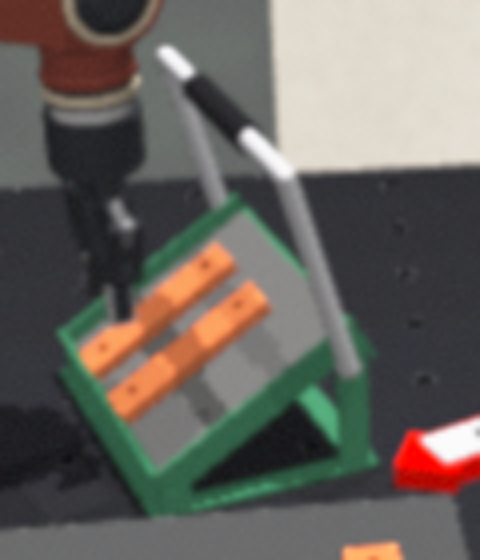

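View pics/b16.png

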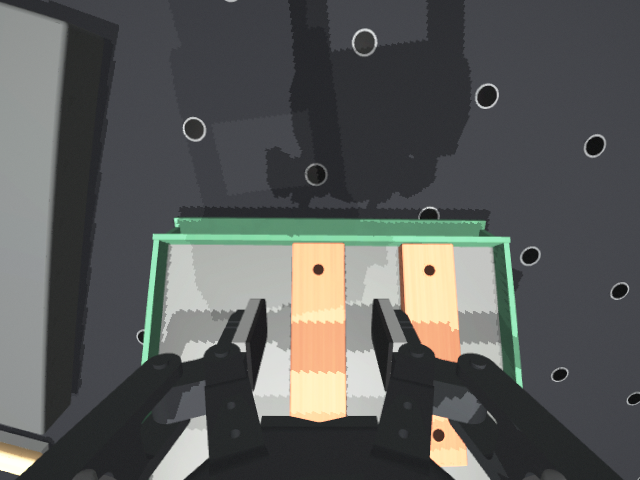

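Emit:
servo_tool([
  [[50,-10,-30,20,-1.5],[50,-10,-75,25,-3.2],[50,0,-120,25,-4.9],[50,20,-160,25,-6.6],[50,50,-200,25,-8.3]],
])

```text
time: 30.32
tool_pos: [0.5074, 0.1181, 0.1666]
tool_rot: [0.0, 0.257, 0.966, 0.0]
contact_force: [-0.3, 0.1, -0.1]
gripper_width: 0.586
```

Emit:
servo_tool([
  [[50,35,-35,0,-1.7],[50,75,-70,0,-3.4],[50,110,-100,0,-5.1],[50,133,-125,-20,-6.8],[50,142,-133,-45,-8.5]],
])

```text
time: 30.95
tool_pos: [0.651, -0.0155, 0.1216]
tool_rot: [0.001, 0.649, 0.761, 0.0]
contact_force: [-0.7, 1.0, -0.2]
gripper_width: 0.586
```

Emit:
servo_tool([
  [[50,0,0,-10,-1.1],[50,0,0,-30,-1.1],[50,0,0,-45,-1.1],[50,0,0,-50,-1.1],[50,0,0,-50,-1.1]],
])

```text
time: 31.58
tool_pos: [0.6489, -0.0134, 0.0716]
tool_rot: [-0.0, 0.688, 0.725, -0.0]
contact_force: [-0.6, 1.3, 0.3]
gripper_width: 0.587
```

Run:
```python
from h import *
s=state();print(s['tool_pos'],yaw(),s['time'],s['contact_force']); b=snap('wrist','b17.png')
```

```text
[ 0.64889862 -0.0134112   0.07156774] 92.98612961106427 31.575 [-0.57332292  1.26817662  0.3392774 ]
```

View pics/b17.png

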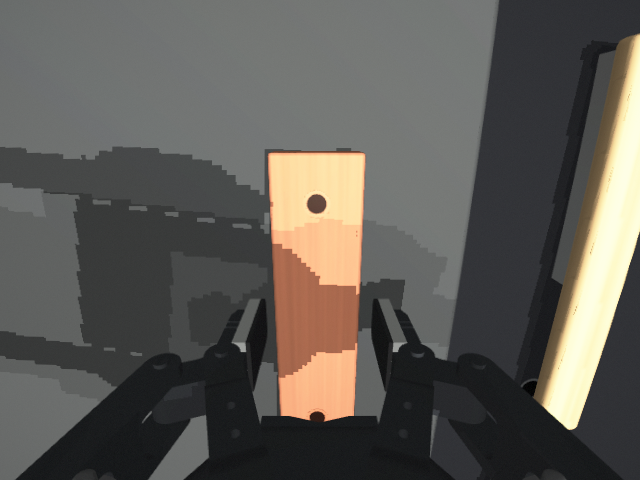

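Retesting the far bar's drag, pushing in −x.

Emit:
servo_tool([
  [[50,-5,0,0,0],[50,-11,0,0,0],[50,-17,0,0,0]],
])

```text
time: 32.0
tool_pos: [0.6326, -0.0137, 0.073]
tool_rot: [0.001, 0.689, 0.725, 0.001]
contact_force: [2.6, -0.7, 1.3]
gripper_width: 0.588
```

Emit:
servo_tool([
  [[50,-6,-0.3,0,0]],
])

```text
time: 32.12
tool_pos: [0.6265, -0.014, 0.0729]
tool_rot: [0.001, 0.689, 0.725, 0.001]
contact_force: [2.5, 0.1, 2.8]
gripper_width: 0.587
```

Emit:
servo_tool([
  [[50,-6,-0.3,0,0]],
])

```text
time: 32.25
tool_pos: [0.6203, -0.0143, 0.0726]
tool_rot: [0.001, 0.689, 0.725, 0.001]
contact_force: [1.4, -0.2, 2.2]
gripper_width: 0.586
```

Emit:
servo_tool([
  [[50,-6,-0.3,0,0]],
])

```text
time: 32.38
tool_pos: [0.614, -0.0145, 0.0722]
tool_rot: [0.0, 0.689, 0.725, 0.0]
contact_force: [2.1, -0.5, 1.5]
gripper_width: 0.586
```

Emit:
servo_tool([
  [[50,-6,-0.3,0,0]],
])

```text
time: 32.5
tool_pos: [0.6078, -0.0148, 0.072]
tool_rot: [0.0, 0.689, 0.725, 0.0]
contact_force: [2.1, -0.3, 2.7]
gripper_width: 0.585
```

Emit:
servo_tool([
  [[50,-6,-0.3,0,0]],
])

```text
time: 32.62
tool_pos: [0.6017, -0.0151, 0.0719]
tool_rot: [0.0, 0.689, 0.725, 0.0]
contact_force: [2.1, 0.2, 1.0]
gripper_width: 0.589
```

The 2.1 N reading falls between the rough and polished expectations. I'll settle it with a ratio test: grip the bar at its centre, press lightly, slide it, and compare Fx with Fz.

Emit:
servo_tool([
  [[46,-6,0,0,0],[40,-6,0,0,0],[20,-6,0,0,0],[20,-6,0,0,0],[20,-6,0,0,0]],
])

```text
time: 33.25
tool_pos: [0.5955, -0.015, 0.0717]
tool_rot: [-0.001, 0.689, 0.725, -0.001]
contact_force: [-2.9, 0.5, 5.0]
gripper_width: 0.422
```

Emit:
servo_tool([
  [[20,5,0,-1,0],[20,11,0,-1,0]],
])

```text
time: 33.5
tool_pos: [0.6072, -0.0152, 0.0717]
tool_rot: [-0.0, 0.689, 0.725, -0.0]
contact_force: [-5.0, 0.4, 7.9]
gripper_width: 0.422
```

Emit:
servo_tool([
  [[20,6,0,0,0]],
])

```text
time: 33.62
tool_pos: [0.6133, -0.0152, 0.0717]
tool_rot: [-0.0, 0.689, 0.725, -0.0]
contact_force: [-4.6, 1.5, 7.2]
gripper_width: 0.423
```

Emit:
servo_tool([
  [[20,6,0,0,0]],
])

```text
time: 33.75
tool_pos: [0.6193, -0.0152, 0.0717]
tool_rot: [-0.0, 0.689, 0.725, -0.0]
contact_force: [-4.9, 0.4, 8.4]
gripper_width: 0.425
```

Emit:
servo_tool([
  [[20,6,0,0,0]],
])

```text
time: 33.88
tool_pos: [0.6253, -0.0152, 0.0717]
tool_rot: [-0.0, 0.689, 0.725, -0.0]
contact_force: [-3.4, -0.2, 8.2]
gripper_width: 0.426
```

Emit:
servo_tool([
  [[20,0,0,4,0],[20,0,0,16,0],[20,0,0,36,0],[20,-4,-12,54,0],[20,-12,-40,60,0]],
])

```text
time: 34.5
tool_pos: [0.6144, -0.0556, 0.1344]
tool_rot: [0.002, 0.688, 0.726, 0.001]
contact_force: [1.0, -1.2, -5.9]
gripper_width: 0.421
```

Emit:
servo_tool([
  [[20,-11,-40,0,0.1],[20,-23,-83,0,0.2],[20,-36,-128,0,0.3],[20,-48,-172,0,0.4],[20,-60,-215,0,0.5]],
])

```text
time: 35.12
tool_pos: [0.5524, -0.2724, 0.1326]
tool_rot: [0.001, 0.67, 0.743, -0.0]
contact_force: [0.6, 0.0, -6.2]
gripper_width: 0.423
```

Emit:
servo_tool([
  [[20,-10,-36,0,0],[20,-18,-65,0,0],[20,-23,-84,0,0],[20,-25,-92,0,0],[20,-25,-92,0,0]],
])

```text
time: 35.75
tool_pos: [0.5281, -0.362, 0.1311]
tool_rot: [-0.0, 0.67, 0.743, 0.0]
contact_force: [-0.0, -0.2, -6.4]
gripper_width: 0.423
```

Run:
```python
from h import *
s=state();print(s['tool_pos'],yaw(),s['time'],s['contact_force'],s['ft_torque']); b=snap('wrist','b18.png');a=snap('side','a18.png')
```

```text
[ 0.52811919 -0.3620364   0.13113974] 95.9294843464182 35.75 [-1.45396356e-04 -2.46728359e-01 -6.39460494e+00] [ 0.0430737  -0.01775356  0.02160253]
```

View pics/b18.png

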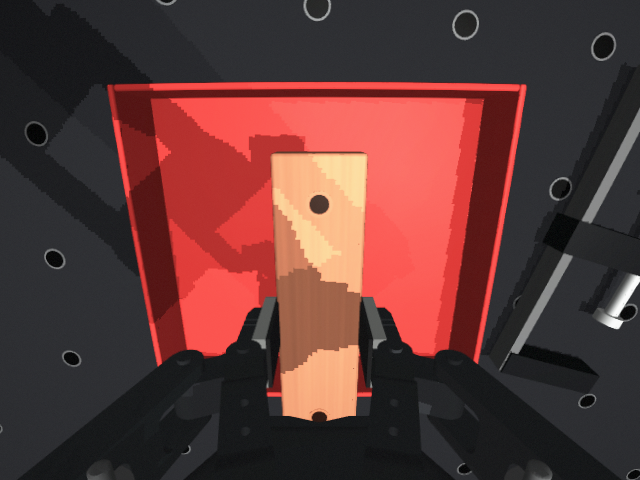

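View pics/a18.png

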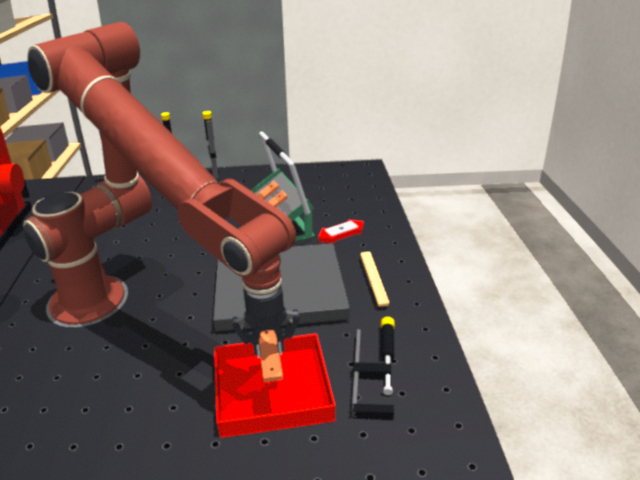

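Emit:
servo_tool([
  [[20,0,0,-15,0],[20,0,0,-40,0],[20,0,0,-68,0],[20,0,0,-88,0],[20,0,0,-97,0]],
])

```text
time: 36.48
tool_pos: [0.5273, -0.3609, 0.0315]
tool_rot: [-0.002, 0.669, 0.743, -0.0]
contact_force: [-0.0, 0.4, -6.7]
gripper_width: 0.425
```

Emit:
servo_tool([
  [[20,0,0,-3,0],[20,0,0,-5,0],[20,0,0,-6,0]],
])

```text
time: 36.85
tool_pos: [0.5287, -0.3626, 0.029]
tool_rot: [0.001, 0.669, 0.743, 0.0]
contact_force: [-0.0, -0.7, -5.5]
gripper_width: 0.42
```

Emit:
servo_tool([
  [[20,0,0,-1,0],[20,0,0,-1.5,0]],
])

```text
time: 37.1
tool_pos: [0.5282, -0.3622, 0.0267]
tool_rot: [0.0, 0.669, 0.743, -0.0]
contact_force: [0.0, 0.4, -5.7]
gripper_width: 0.422
```

Emit:
servo_tool([
  [[20,0,0,-1,0],[20,0,0,-1,0]],
])

```text
time: 37.35
tool_pos: [0.5282, -0.3622, 0.0258]
tool_rot: [0.0, 0.669, 0.743, -0.0]
contact_force: [-1.1, 1.0, -3.9]
gripper_width: 0.42
```

Emit:
servo_tool([
  [[20,0,0,-1,0],[20,0,0,-1,0]],
])

```text
time: 37.6
tool_pos: [0.5282, -0.3622, 0.0257]
tool_rot: [-0.0, 0.669, 0.743, -0.0]
contact_force: [-4.3, 3.3, 5.2]
gripper_width: 0.423
```

Touchdown. Releasing and retreating upward.

Emit:
servo_tool([
  [[40,0,0,0.5,0],[46,0,0,1,0],[50,0,0,1,0],[50,0,0,2,0]],
])

```text
time: 38.1
tool_pos: [0.5282, -0.3622, 0.0264]
tool_rot: [0.0, 0.669, 0.743, 0.0]
contact_force: [0.6, 0.2, 0.2]
gripper_width: 0.584
```

Emit:
servo_tool([
  [[50,0,0,15,0],[50,0,0,45,0],[50,0,0,90,0],[50,-20,0,140,0],[50,-60,-20,180,0]],
])

```text
time: 38.72
tool_pos: [0.4688, -0.3819, 0.2103]
tool_rot: [0.002, 0.668, 0.744, -0.0]
contact_force: [0.3, -0.1, -0.0]
gripper_width: 0.586
```

Emit:
servo_tool([
  [[50,-50,-30,0,0],[50,-100,-80,0,0],[50,-140,-130,0,0],[50,-160,-170,0,0],[50,-160,-170,0,0]],
])

```text
time: 39.35
tool_pos: [0.3058, -0.5549, 0.2077]
tool_rot: [0.001, 0.671, 0.741, -0.001]
contact_force: [0.8, 0.4, 0.6]
gripper_width: 0.585
```

Run:
```python
from h import *
s=state();print(s['tool_pos'],s['time'],s['contact_force']); b=snap('scene','f1.png');a=snap('side','f2.png')
cv2.imwrite('pics/f1c.png',cv2.resize(b[180:380,110:560,::-1],None,fx=1.75,fy=1.75,interpolation=cv2.INTER_CUBIC))
cv2.imwrite('pics/f2c.png',cv2.resize(a[120:260,220:340,::-1],None,fx=4,fy=4,interpolation=cv2.INTER_CUBIC))
```

```text
[ 0.305818   -0.55490545  0.20766364] 39.35 [0.81949705 0.37326517 0.60460301]
```

View pics/f1c.png

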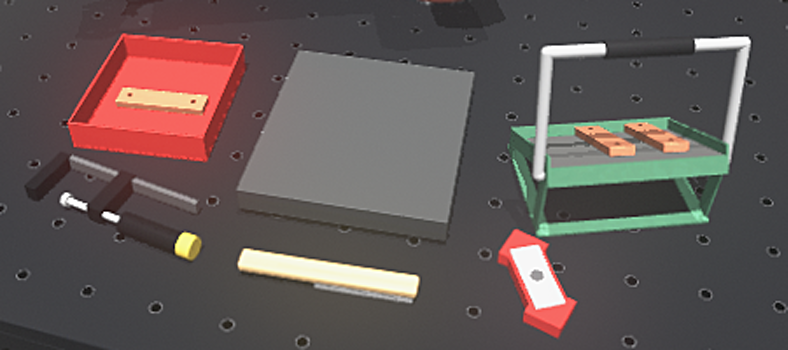

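View pics/f2.png

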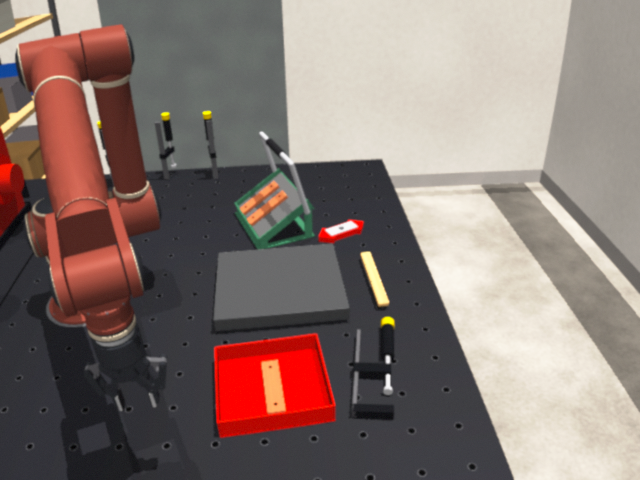

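View pics/f2c.png

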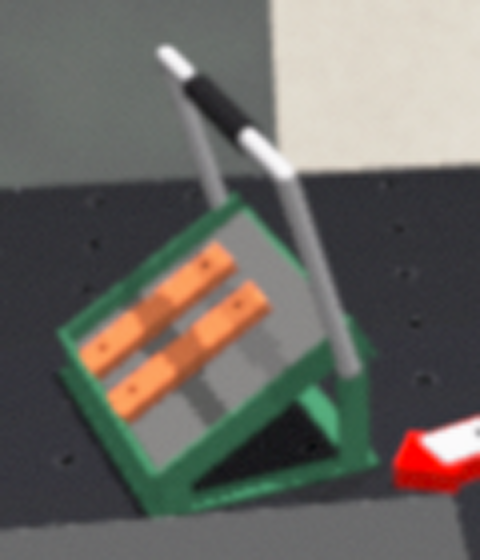

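```bash
python3 -c "
from h import *
print(job_done())"
```

```text
the job is handed in; nothing more can be done
None
```

I slid all three bars over the plate, laid two on the carrier as polished and one in the tray as rough, and handed the job in at about 39.5 s. One reading disagreed with the given figures: the rough bar's drag was lower than stated.

- **Feeling the drag:** the near and mid bars took about 0.5–0.8 N to push, a friction coefficient of about 0.1, so they are polished. The far bar took about 2.1 N in repeated pushes. When I gripped it and pressed lightly, its coefficient came out at about 0.3.
- **The disagreement:** 0.3 is well below the stated 0.7 for a rough bar, but about three times the other two bars. I sorted it as rough on that comparison.
- **Carrier:** the two polished bars lie side by side on the bed, lengths up the slope and under the handle. For each, I touched its upper end down first and then lowered it onto the rubber. The highest wrist force I saw in the readings was about 23 N, while setting down the first.
- **Tray:** the rough bar lies in the middle of the floor. I lowered it until it touched, then released it.
- **Regrips:** my first two grips on the near bar were too far off-centre, and it swung with one end still resting on the plate. I set it back down each time and regripped nearer the middle. It was not dropped.
- **Last checks:** the final pictures show both carrier bars flat and the tray bar flat. The magnet, brush and clamp look undisturbed, and the gripper is clear of everything. I judged flatness on the bed by eye and did not measure it.

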